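# Free the seized locking pin and open the drilling jig's clamp strap

## Robot

A 7-joint arm with a two-finger parallel gripper is mounted at the origin on a cart in front of the work surface, level with it; the furniture and walls round the work are solid. World frame = base frame: x ahead of the robot, y to its left, z up, the work surface at z = 0. Lengths are in m, angles in rad, forces in N, time in s.
With the tool pointing down it reaches from about 0.35 to 0.9 m from the base axis. Payload 7.2 kg.
Tool frame: the origin (TCP) lies at the very end of the fingers, on their centre line; the grasp point (between the pads) lies 19 mm behind it; z points along the fingers, x is the direction in which the jaws open and shut, and the axes are right-handed (so a half turn about z gives the same grasp; the last joint's range is limited). The gripper opens to 85 mm and grips with 20 to 120 N. Pads are 22 mm wide; open, the fingers measure 114 mm over their backs; the gripper's body (76 mm by 85 mm) begins 54 mm behind the grasp point. The pads swing forward as they close: fully open they stand 13 mm farther back than shut.
Start: joints at [1.054, 0.411, -0.013, 1.596, 0.006, 1.134, -0.082], TCP at [0.271, -0.563, 0.192] pointing down, gripper open.
Joint ranges: [-2.95, 2.95], [-0.29, 1.99], [-1.47, 1.44], [0.14, 2.54], [-1.03, 4.17], [0.13, 1.85], [-2.86, 2.86]. Speed limits (rad/s): [2.39, 2.39, 3.01, 3.01, 3.14, 3.14, 3.14].

## Interface

Orientations are given as a 3x3 rotation matrix whose columns are the frame's x, y, z axes.
In Python, from bench import env gives the robot as it stands.
- The arm moves only by the shell command python3 -m jog 'ROWS' [OPENING] [FORCE]. ROWS is JSON, a list of rows, each an object with "slide": the shift along the tool's x, y, z in mm, a list of three; "twist": the turn, a rotation vector about the tool's x, y, z in rad, a list of three. In form: [{"slide": [dx, dy, dz], "twist": [ax, ay, az]}, ...]. A call has 1 to 20 rows; each row shifts and turns the commanded pose from where the row before left it, along the tool's axes as they then stand; what a row does not reach is not made up. A row lasts 1/10 s, in which the tool goes at most 50 mm and 8.59 degrees, less where a joint would pass 70% of its speed; a pose out of reach is approached as far as the arm can. A call is refused whole if a number of a shift passes 50 or a number of a turn 0.15, either way. A call with a gripper value outside its range is refused whole. OPENING is the finger opening in mm, from 0 to 85.4, set as the call begins (- or left out, the last holds). The fingers move at their own pace and stop on an object; FORCE is the grip in N (left out, the last holds). Time passes only in rows, so rows that do not move let the fingers close. It gives the time, the measured TCP pose, the force and the opening at its end, in the units of the state.
- env.sense(): the state, without advancing time (a new reading comes with each control period).
- env.camera(name): name is "scene" or "side" or "wrist"; returns a dict with "frame" (400x640x3 uint8, red, green, blue), "depth" (400x640 float32, m along the optical axis (not along the pixel's ray), 0 where there is no reading), "camera_matrix" (3x3 intrinsics, pixels), "dist_coeffs" ([k1, k2, p1, p2, k3] as OpenCV has them; the pictures are not rectified), "pose" (4x4, takes a point from camera to world coordinates). Camera axes: x right, y down, z forward; pixel columns grow to the right and rows downward; lengths in m; the calibration is good to about 2 mm. A picture is of the moment at which its call begins.
- env.close_job(): hands the job in, once; it reports no verdict.
The state is a dict: "t": time; "joint_pos": joint angles; "dq": joint speeds; "joint_torque": joint torques, N m; "ee_pos": TCP position; "eef_rot": TCP orientation; "contact_force": force on the tool from outside, world axes, zero at the start; "torque": the same for the moment, N m; "width": finger opening in m.
Only numpy, scipy, OpenCV 4.12 (cv2) and the standard library are available. Lean on these libraries where they do the work, as an engineer would, in place of code of your own. Each camera call takes 0.05 s, during which the arm holds its last target.

## Task

The locking pin of the sloping drilling jig has rusted into its bore and will not come out with a straight pull. Take its flat head, work it clockwise and anticlockwise again and again, well over 15 degrees each way, while pulling along the pin until it comes free; leave the pin lying in the shallow tray, and swing the jig's clamp strap uphill about its pivot until it stands nearly straight up the slope. Do not knock the jar, the tape roll or the black coil that stand around, and let go of everything.

Things in the scene. Friction and masses are not known exactly. Their poses are not given: they have to be found in the camera images.
- jig: Grey fixed stand, base 125 x 160 x 12 mm on the table, carrying the sloping plate; origin under the centre of its base, x away from the robot's side, y to the left, z up.
- face: Sloping grey plate of the jig, 110 (x) x 156 (y) x 14 mm, tilted 30 degrees: it looks up and to the robot's side. Origin: centre of its upper surface, 77 mm above the table; x runs up the slope, y to the left, z out of the plate. Bosses 16 mm high at y = -50 mm (pivot) and y = +50 mm (bore), a clamped brass tee between; the strap lies on them, z = 16.5 to 22.5 mm.
- bore (a point): Mouth of the bore on the square left boss: x 0, y 50, z 16 mm in face. Bore 13.5 mm wide, parallel to z of face, through boss and plate. Rust holds the pin for the first 10 mm of its rise: 60 to 100 N against a straight pull, turning takes 0.3 to 0.6 N m; while turning about 1 rad it rises 1 to 1.5 mm at some 10 to 25 N of pull. Then it slides freely.
- pin: Dark steel pin, 70 g, 71.5 mm long. Origin at its lower tip, z along the pin to the head. Shank 12 mm diameter to z = 33, neck 19 mm to z = 40, then a smooth flat head z = 39.5 to 71.5, 10 mm thick along its x, 28 wide along its y. Starts with its axes parallel to face, tip at z = -10 mm of face, head 29.5 to 61.5 mm above the plate. Clear of the strap after rising 33 mm.
- pin_head (a point): Centre of the pin's flat head, 55.5 mm from the tip along the pin.
- pin_wing (a point): Middle of the left edge of the flat head, 14 mm from pin_head along the pin's y; turning the pin clockwise (looking down on the head) moves it up the slope (+x of face), anticlockwise down the slope.
- strap (a joint): Angle (rad) of the steel clamp strap about its pivot (parallel to z of face through its x = 0, y = -50 mm): 0 = over the bore, along the plate's y, with the pin through its hole; grows as the free end swings up the slope (clockwise from above), pi/2 = straight up the slope, stop at 1.75. Stiff pivot (0.15 N m), stays where left; locked while the pin is in.
- strap_post (a point): Point on the upright round post on the strap, 12 mm diameter, standing from 22.5 to 46.5 mm above the plate (this point is 34.5 mm above it), 50 mm from the pivot axis; at strap angle 0 it is at x = 0, y = 0 of face.
- tray: Shallow fixed aluminium tray, 150 (x) x 110 (y) x 20 mm outside, walls and floor 3 mm; origin under its centre, z up.
- jar: Clear jar with black lid, 58 mm diameter, 56 mm high, loose; origin under its centre. Leave alone.
- tape: White roll of thread tape, 54 mm diameter, 15 mm high, loose; origin under its centre. Leave alone.
- coil: Black solenoid coil, 30 x 36 x 46 mm, loose; origin under its centre. Leave alone.

How it is judged:
On the way, in this order (a step that is already met when the one before it is completed fails the run):
1. the pin is turned clockwise by 15 degrees or more while it is still gripped in the bore (x of pin_wing in the frame of face above 0.003 m and z of pin in the frame of face between -0.014 and -0.002 m and x of pin in the frame of face between -0.005 and 0.005 m and y of pin in the frame of face between 0.045 and 0.055 m), for 0.03 s.
2. then it is turned back anticlockwise past the start to 15 degrees or more on the other side, still gripped in the bore (x of pin_wing in the frame of face below -0.0045 m and z of pin in the frame of face between -0.014 and 0 m and x of pin in the frame of face between -0.005 and 0.005 m and y of pin in the frame of face between 0.045 and 0.055 m), for 0.03 s.
3. the pin is drawn right out of the bore and the strap (z of pin in the frame of face above 0.025 m), for 0.1 s.
At the end, for the whole second after the job is handed in: The whole pin lies at rest inside the tray, released, and the strap has been swung uphill by more than 1.2 rad (69 degrees) (x of pin in the frame of tray between -0.073 and 0.073 m and y of pin in the frame of tray between -0.053 and 0.053 m and z of pin in the frame of tray between 0 and 0.035 m and x of pin_head in the frame of tray between -0.073 and 0.073 m and y of pin_head in the frame of tray between -0.053 and 0.053 m and z of pin_head in the frame of tray between 0 and 0.035 m and value of joint strap above 1.2 rad and linear speed of pin below 0.02 m/s and contact force between the fingers and pin below 0.1 N); the robot touches nothing.
It fails at once if the jar is displaced by more than 30 mm (distance of jar from where it was at the start of the episode above 0.03 m).
It fails at once if the thread tape roll is displaced by more than 30 mm (distance of tape from where it was at the start of the episode above 0.03 m).
It fails at once if the black coil is displaced by more than 30 mm (distance of coil from where it was at the start of the episode above 0.03 m).
It also fails if it takes over 72 s, if anything falls off the work surface, if the arm or the gripper's body presses on something with over 40 N, if the wrist force passes 120 N, or if a joint passes its speed limit or range.

## Working session

There is one attempt and no reset: what is moved stays moved. The work goes in short steps, Python scripts to look and compute and a shell command to move; the robot and the scene stay as the last step left them, time stands still between calls to the robot, and variables do not carry over. Pictures are saved under pics/ and viewed, and the job is handed in when it is done.

```bash
ls; mkdir -p pics; python3 - <<'E'
from bench import env
import cv2,numpy as np
s=env.sense(); print({k:np.round(v,3).tolist() for k,v in s.items()})
for n in ("scene","side","wrist"):
    c=env.camera(n); cv2.imwrite(f"pics/{n}0.png",c["frame"][:,:,::-1]); np.savez(f"pics/{n}0.npz",**c)
    print(n,np.round(c["camera_matrix"],1).tolist(),c["dist_coeffs"],np.round(c["pose"],3).tolist())
E
```

```text
pics
{'t': 0.0, 'joint_pos': [1.054, 0.412, -0.013, 1.597, 0.006, 1.134, -0.082], 'dq': [0.001, -0.0, 0.0, 0.001, 0.0, -0.002, 0.001], 'joint_torque': [0.0, -60.061, 0.681, -29.94, 0.014, 0.01, -0.0], 'ee_pos': [0.271, -0.563, 0.191], 'eef_rot': [[0.434, -0.901, -0.001], [-0.901, -0.434, 0.001], [-0.002, 0.0, -1.0]], 'contact_force': [-0.098, 0.394, 1.063], 'torque': [0.009, 0.008, 0.039], 'width': 0.085}
scene [[490.1, 0.0, 317.9], [0.0, 490.1, 205.7], [0.0, 0.0, 1.0]] [-0.15355047  0.          0.          0.          0.        ] [[-0.783, -0.315, 0.537, -0.08], [-0.622, 0.423, -0.659, 0.7], [-0.02, -0.849, -0.527, 0.718], [0.0, 0.0, 0.0, 1.0]]
side [[417.0, 0.0, 321.7], [0.0, 417.0, 196.2], [0.0, 0.0, 1.0]] [-0.05425078  0.          0.          0.          0.        ] [[-0.658, 0.659, -0.364, 0.889], [0.753, 0.571, -0.326, 0.226], [-0.007, -0.489, -0.872, 0.837], [0.0, 0.0, 0.0, 1.0]]
wrist [[351.1, 0.0, 315.9], [0.0, 351.1, 195.1], [0.0, 0.0, 1.0]] [-0.04499669  0.          0.          0.          0.        ] [[0.433, -0.865, -0.253, 0.335], [-0.902, -0.416, -0.12, -0.532], [-0.001, 0.28, -0.96, 0.375], [0.0, 0.0, 0.0, 1.0]]
```

View pics/scene0.png

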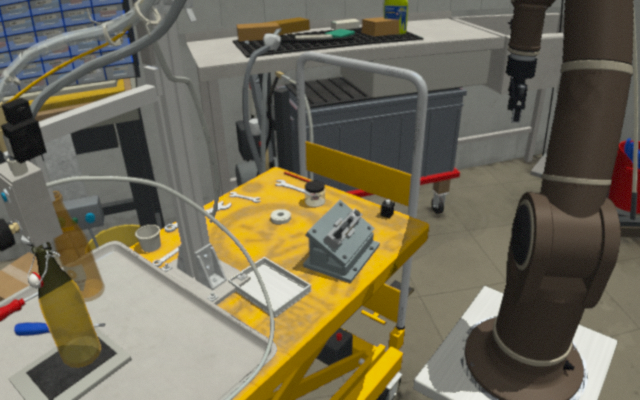

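View pics/side0.png

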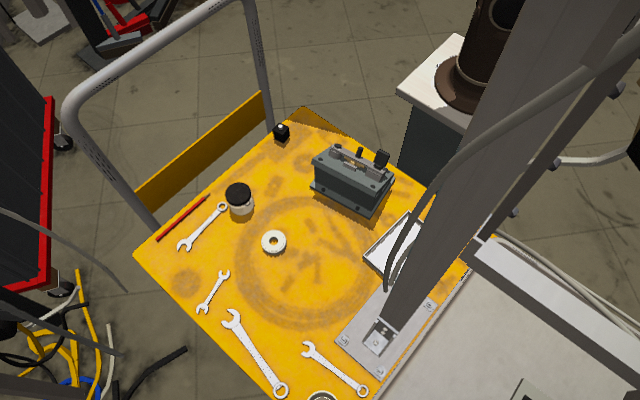

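View pics/wrist0.png

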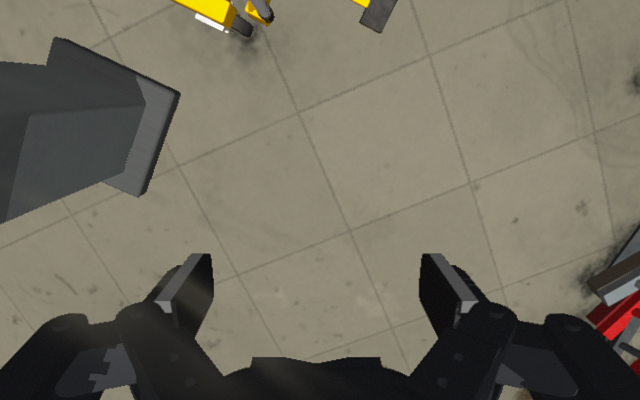

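Both views show the jig at scene (340,240) / side (355,175). The pin head is at side (382,157), the tray at scene (270,283), the jar at side (240,198), the tape at (273,242) and the coil at (281,133). A post stands beside the tray.

```bash
cat > h.py <<'E'
import numpy as np,cv2
def cloud(c):
    K=c["camera_matrix"];D=c["dist_coeffs"];d=c["depth"]
    h,w=d.shape
    uv=np.stack(np.meshgrid(np.arange(w),np.arange(h)),-1).reshape(-1,1,2).astype(float)
    n=cv2.undistortPoints(uv,K,D).reshape(h,w,2)
    P=np.concatenate([n*d[...,None],d[...,None]],-1)
    T=c["pose"];return P@T[:3,:3].T+T[:3,3]
def proj(c,X):
    T=c["pose"];R=T[:3,:3].T;t=-R@T[:3,3]
    return cv2.projectPoints(np.atleast_2d(X).astype(float),cv2.Rodrigues(R)[0],t,c["camera_matrix"],c["dist_coeffs"])[0].reshape(-1,2)
def crop(c,u0,v0,u1,v1,f,name):
    cv2.imwrite(name,cv2.resize(c["frame"][v0:v1,u0:u1,::-1],None,fx=f,fy=f,interpolation=cv2.INTER_CUBIC))
E
python3 - <<'E'
from h import *
for n,pts in (("scene",dict(jigc=(340,225),tray=(270,285),jar=(315,184),tape=(272,215),coil=(387,205),pole=(195,240))),("side",dict(face=(345,155),pin=(382,156),tray=(392,245),jar=(238,190),tape=(265,240),coil=(281,128),base=(325,190),rail=(265,80),rail2=(70,120),pole=(400,290)))):
    c=np.load(f"pics/{n}0.npz"); P=cloud(c)
    for k,(u,v) in pts.items(): print(n,k,P[v,u].round(3))
    m=(P[...,2]<.35)&(P[...,2]>-.02)&(c["depth"]>0)&(P[...,0]>.2)&(P[...,0]<1.2)&(abs(P[...,1])<.6)
c=np.load("pics/scene0.npz");crop(c,230,170,430,310,4,"pics/s1.png")
c=np.load("pics/side0.npz");crop(c,210,100,470,290,3,"pics/d1.png")
E
```

```text
scene jigc [ 0.46  -0.041  0.098]
scene tray [0.526 0.13  0.003]
scene jar [ 0.674 -0.215  0.054]
scene tape [ 0.705 -0.07   0.014]
scene coil [ 0.469 -0.263  0.037]
scene pole [0.647 0.219 0.124]
side face [ 0.472 -0.078  0.1  ]
side pin [ 0.438 -0.008  0.126]
side tray [0.532 0.108 0.002]
side jar [ 0.67  -0.214  0.056]
side tape [ 0.705 -0.103  0.013]
side coil [ 0.479 -0.269  0.042]
side base [ 0.527 -0.087  0.013]
side rail [ 0.445 -0.343  0.127]
side rail2 [ 0.837 -0.344  0.344]
side pole [0.694 0.195 0.273]
```

View pics/s1.png

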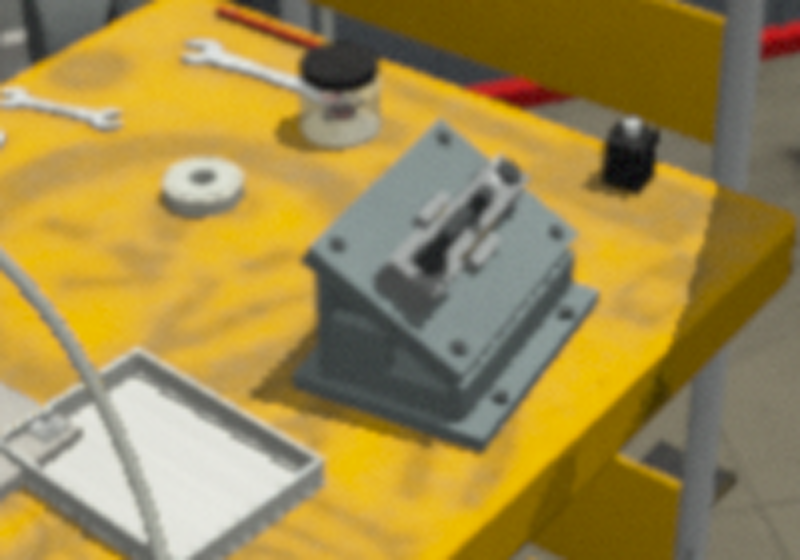

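View pics/d1.png

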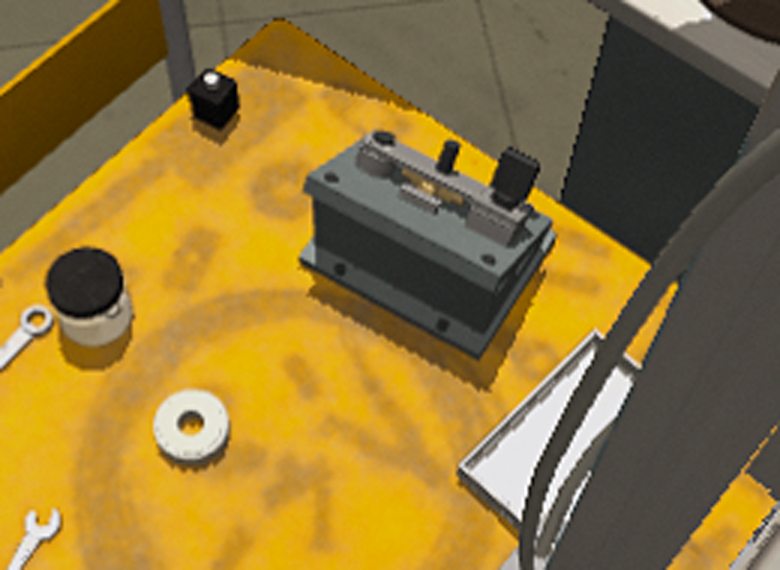

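```bash
cat > fit.py <<'E'
from h import *
from scipy.optimize import least_squares
def facefit(cs,verbose=1):
    A=[]
    for c in cs:
        P=cloud(c); m=(c["depth"]>0)&(np.linalg.norm(P[...,:2]-[.44,-.06],axis=-1)<.13)&(P[...,2]>.04)&(P[...,2]<.16)
        A.append(P[m])
    Q=np.vstack(A)
    rng=np.random.default_rng(0);best=0
    for _ in range(2000):
        a=Q[rng.choice(len(Q),3,False)];n=np.cross(a[1]-a[0],a[2]-a[0]);l=np.linalg.norm(n)
        if l<1e-6: continue
        n/=l; n*=np.sign(n[2])
        if abs(n[2]-.866)>.04: continue
        k=(abs((Q-a[0])@n)<.0015).sum()
        if k>best: best=k;bn=n;bp=a[0]
    for _ in range(5):
        I=Q[abs((Q-bp)@bn)<.002]; bp=I.mean(0); bn=np.linalg.svd(I-bp)[2][2]; bn*=np.sign(bn[2])
    print("n",bn.round(4),"tilt",np.degrees(np.arccos(bn[2])),len(I),len(Q), [np.mean((a-bp)@bn*(abs((a-bp)@bn)<.003)).round(4) for a in A])
    z=bn; y=np.cross(z,[0,0,1]); y/=np.linalg.norm(y)
    x=np.cross(y,z)
    if x[2]<0:x,y=-x,-y
    R=np.stack([x,y,z],1)
    uv=((I-bp)@R)[:,:2]
    r=cv2.minAreaRect((uv*1000).astype(np.float32)); print("rect",r)
    print("pct",np.percentile(uv,[.5,99.5],axis=0).round(4).tolist())
    return R,bp,uv,Q
if __name__=="__main__":
    sc=np.load("pics/scene0.npz");sd=np.load("pics/side0.npz")
    for cs in ([sc],[sd],[sc,sd]):
        R,p,uv,Q=facefit(cs); lo,hi=np.percentile(uv,[.3,99.7],axis=0)
        o=p+R[:,:2]@((lo+hi)/2); print("origin",o.round(4),"yaw",np.degrees(np.arctan2(-R[0,1],R[1,1])))
    np.savez("face.npz",R=R,o=o)
    print(R.round(4))
    L=(Q-o)@R
    s=L[(L[:,2]>.033)]; 
    for nm,m in (("pin",(s[:,1]>.03)),("post",abs(s[:,1])<.02)):
        q=s[m];print(nm,len(q),q.mean(0).round(4),q.min(0).round(4),q.max(0).round(4))
E
python3 fit.py
```

```text
n [-0.4948 -0.0767  0.8656] tilt 30.044214388530445 1311 2642 [np.float64(-0.0)]
rect ((-0.07372665405273438, -7.835258483886719), (109.79922485351562, 161.26083374023438), 0.06613453477621078)
pct [[-0.0547, -0.0863], [0.0545, 0.0714]]
origin [ 0.4652 -0.054   0.0756] yaw 8.809829689472254
n [-0.4904 -0.0765  0.8681] tilt 29.758864565471814 962 3023 [np.float64(0.0)]
rect ((-25.043489456176758, -3.97833251953125), (157.01316833496094, 112.67040252685547), 89.95857238769531)
pct [[-0.0757, -0.0817], [0.0307, 0.0741]]
origin [ 0.4705 -0.0545  0.0787] yaw 8.871048216441611
n [-0.4937 -0.0768  0.8662] tilt 29.9784345131759 2268 5665 [np.float64(-0.0), np.float64(0.0)]
rect ((-9.49428939819336, -5.975059509277344), (161.28627014160156, 115.50483703613281), 89.97731018066406)
pct [[-0.0667, -0.0845], [0.0473, 0.0727]]
origin [ 0.4675 -0.054   0.0769] yaw 8.846330388183897
[[ 0.8559 -0.1538 -0.4937]
 [ 0.1332  0.9881 -0.0768]
 [ 0.4997  0.      0.8662]]
pin 283 [0.0019 0.0519 0.0501] [-0.0099  0.0343  0.033 ] [0.0093 0.0662 0.0638]
post 74 [0.0011 0.001  0.0412] [-0.0079 -0.0057  0.0333] [0.0084 0.0077 0.048 ]
```

```bash
python3 - <<'E'
from h import *
Q=[]
for n in ("scene","side"):
    c=np.load(f"pics/{n}0.npz");P=cloud(c);Q.append(P[c["depth"]>0])
Q=np.vstack(Q)
for z0,z1 in ((.02,.06),(.06,.13),(.13,.2),(.2,.3),(.3,.45),(.45,.7)):
    m=(Q[:,2]>z0)&(Q[:,2]<z1); q=Q[m]
    H,_,_=np.histogram2d(q[:,0],q[:,1],bins=[np.arange(.1,1.01,.05),np.arange(-.6,.41,.05)])
    print(z0,z1);print("   y:",' '.join(f"{int(v*100):3d}" for v in np.arange(-.6,.4,.05)))
    for i,r in enumerate(H):print(f"{.1+.05*i:.2f}",' '.join(f"{'#' if v>5 else '+' if v else '.':>3}" for v in r))
# tray
t=Q[(Q[:,2]>.012)&(Q[:,2]<.024)&(Q[:,1]>.03)&(Q[:,1]<.22)&(Q[:,0]>.4)&(Q[:,0]<.66)]
print(cv2.minAreaRect((t[:,:2]*1000).astype(np.float32)),t.min(0),t.max(0))
E
```

```text
0.02 0.06
   y: -60 -54 -49 -44 -39 -34 -29 -24 -19 -14  -9  -4   0   5  10  15  20  25  30  35
0.10   .   .   .   .   .   .   .   .   .   .   .   .   .   .   .   .   .   .   .   .
0.15   .   .   .   .   .   .   .   .   .   .   .   .   .   .   .   .   .   .   .   .
0.20   .   .   .   .   .   .   .   .   .   .   .   .   .   .   .   .   .   .   .   .
0.25   .   .   .   .   .   .   .   .   .   .   .   .   .   .   .   .   .   .   .   .
0.30   .   .   .   .   .   .   .   .   .   .   .   .   .   .   .   .   .   .   .   .
0.35   .   .   .   .   .   .   .   .   .   .   .   .   .   .   .   .   .   #   #   #
0.40   .   .   .   .   #   #   .   .   .   #   #   #   #   +   +   +   .   #   .   .
0.45   .   .   .   .   #   #   #   .   .   .   .   +   #   #   +   +   .   #   .   .
0.50   .   .   .   .   #   #   .   .   .   #   #   #   #   #   .   +   .   #   .   .
0.55   .   .   .   .   #   #   .   .   .   .   .   .   .   #   #   #   #   #   .   .
0.60   .   .   .   .   #   #   .   #   #   .   .   .   .   .   +   #   #   #   .   .
0.65   .   .   .   .   #   #   .   #   #   .   .   .   .   .   .   + 
[... 8120 characters left out ...]
   #   #   #   #   #
0.70   .   .   .   .   .   .   .   .   .   .   .   .   .   .   .   #   #   .   .   .
0.75   .   .   .   .   .   .   .   .   .   .   .   .   .   .   .   .   .   .   .   .
0.80   .   .   .   .   .   .   .   .   .   .   .   .   .   .   .   .   .   .   .   .
0.85   .   .   .   .   .   .   .   .   .   .   .   .   .   .   .   .   .   .   .   .
0.90   .   .   .   .   .   .   .   .   .   .   .   .   .   .   .   .   .   .   .   .
0.95   .   .   .   .   .   .   .   .   .   .   .   .   .   .   .   .   .   .   .   .
((552.4923706054688, 124.61283111572266), (225.1316680908203, 173.0535888671875), 9.28147029876709) [0.444188   0.03002897 0.01200655] [0.65994882 0.21941725 0.02396586]
```

```bash
python3 - <<'E'
from h import *
c=np.load("pics/scene0.npz")
T=c["pose"]
for u,v in ((265,257.5),(310.3,286),(231.3,281),(276,309)):
    n=cv2.undistortPoints(np.array([[[u,v]]],float),c["camera_matrix"],c["dist_coeffs"]).ravel()
    d=T[:3,:3]@[n[0],n[1],1]; s=(.02-T[2,3])/d[2]; print((T[:3,3]+s*d).round(4))
crop(c,215,240,335,325,6,"pics/t1.png")
E
```

```text
[0.5872 0.0796 0.02  ]
[0.4404 0.093  0.02  ]
[0.5882 0.1859 0.02  ]
[0.4511 0.1903 0.02  ]
```

View pics/t1.png

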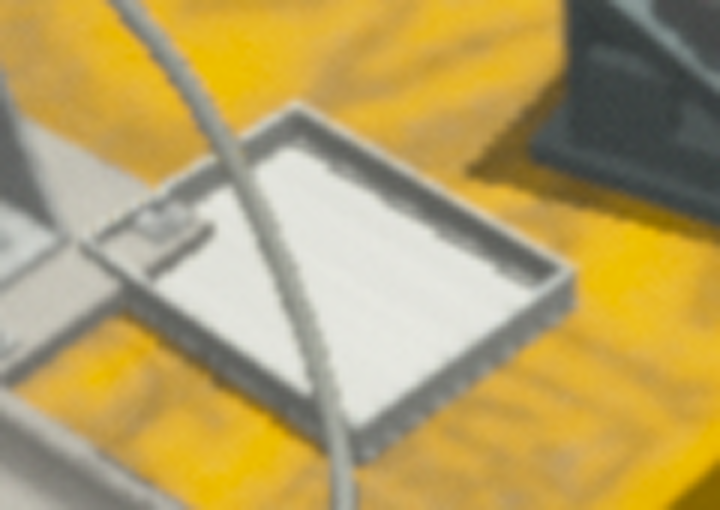

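The tray's centre is near (0.516, 0.141). A foot plate pokes in at its far-left corner, and the rail post stands at (0.445, -0.343). I'll retract and rise first, then swing inside the rail post.

```bash
python3 -m jog '[{"slide":[-41,0,-12],"twist":[0,0,0]},{"slide":[-41,0,-12],"twist":[0,0,0]},{"slide":[-41,0,-12],"twist":[0,0,0]},{"slide":[-41,0,-12],"twist":[0,0,0]},{"slide":[-41,0,-12],"twist":[0,0,0]}]'
cat > rel.py <<'E'
import numpy as np
from scipy.spatial.transform import Rotation as Ro
from bench import env
F=np.load("face.npz"); R=F["R"];o=F["o"]
def st():
    s=env.sense(); return np.array(s["ee_pos"]),np.array(s["eef_rot"]),s
def inface(p): return (p-o)@R
def w(f): return o+R@np.array(f,float)
def Rt(yaw=0,extra=np.eye(3)): # tool aligned to face, twisted +yaw about tool z
    return np.stack([R[:,0],-R[:,1],-R[:,2]],1)@Ro.from_rotvec([0,0,yaw]).as_matrix()
def rows(pt,Rg):
    p,Rc,s=st()
    d=Rc.T@(pt-p)*1000; rv=Ro.from_matrix(Rc.T@Rg).as_rotvec()
    return d,rv
E
```

```text
t: 0.65
ee_pos: [0.1814, -0.3768, 0.2519]
eef_rot: [[0.434, -0.901, -0.0], [-0.901, -0.434, 0.0], [-0.0, 0.0, -1.0]]
contact_force: [-0.2, -0.3, 1.3]
width: 0.0853
```

```bash
python3 -m jog '[{"slide":[0,-33,0],"twist":[0,0,-0.078]},{"slide":[0,-33,0],"twist":[0,0,-0.078]},{"slide":[0,-33,0],"twist":[0,0,-0.078]},{"slide":[0,-33,0],"twist":[0,0,-0.078]},{"slide":[0,-33,0],"twist":[0,0,-0.078]},{"slide":[0,-33,0],"twist":[0,0,-0.078]},{"slide":[0,-33,0],"twist":[0,0,-0.078]},{"slide":[0,-33,0],"twist":[0,0,-0.078]},{"slide":[0,-33,0],"twist":[0,0,-0.078]},{"slide":[0,-33,0],"twist":[0,0,-0.078]},{"slide":[0,-33,0],"twist":[0,0,-0.078]},{"slide":[0,-33,0],"twist":[0,0,-0.078]},{"slide":[0,-33,0],"twist":[0,0,-0.078]},{"slide":[0,-33,0],"twist":[0,0,-0.078]}]' 
python3 - <<'E'
from rel import *
d,rv=rows(w([0.001,0.051,.033+.08]),Rt()); p,_,s=st(); print(d.round(1),rv.round(3),s["joint_pos"].round(2) if hasattr(s["joint_pos"],"round") else s["joint_pos"]); print(w([0.001,0.051,.113]))
E
```

```text
t: 2.05
ee_pos: [0.4359, -0.0181, 0.2517]
eef_rot: [[1.0, -0.027, -0.0], [-0.027, -1.0, 0.0], [-0.0, -0.0, -1.0]]
contact_force: [1.1, -0.8, -0.2]
width: 0.085
[-31.3  -5.1  76.4] [ 0.047  0.522 -0.177] [ 0.49  0.07 -0.58  1.91  0.04  1.18 -0.13]
[ 0.40470521 -0.01219791  0.17526533]
```

```bash
python3 -m jog '[{"slide":[-6,-1,0],"twist":[0.009,0.104,-0.035]},{"slide":[-6,-1,0],"twist":[0.009,0.104,-0.035]},{"slide":[-6,-1,0],"twist":[0.009,0.104,-0.035]},{"slide":[-6,-1,0],"twist":[0.009,0.104,-0.035]},{"slide":[-6,-1,0],"twist":[0.009,0.104,-0.035]}]' 
python3 - <<'E'
from rel import *
import cv2
d,rv=rows(w([0.001,0.051,.033+.08]),Rt()); p,_,s=st(); print(d.round(1),rv.round(3),np.round(s["joint_pos"],2))
c=env.camera("wrist"); cv2.imwrite("pics/w1.png",c["frame"][:,:,::-1]);np.savez("pics/w1.npz",**c)
E
```

```text
t: 2.55
ee_pos: [0.4223, -0.021, 0.2343]
eef_rot: [[0.862, 0.148, 0.486], [0.127, -0.989, 0.076], [0.492, -0.004, -0.871]]
contact_force: [-0.3, 0.2, 0.1]
width: 0.0859
[-43.1 -11.1  43.5] [-0.     0.009 -0.007] [ 0.36 -0.29 -0.27  2.37 -0.36  0.58  0.49]
```

View pics/w1.png

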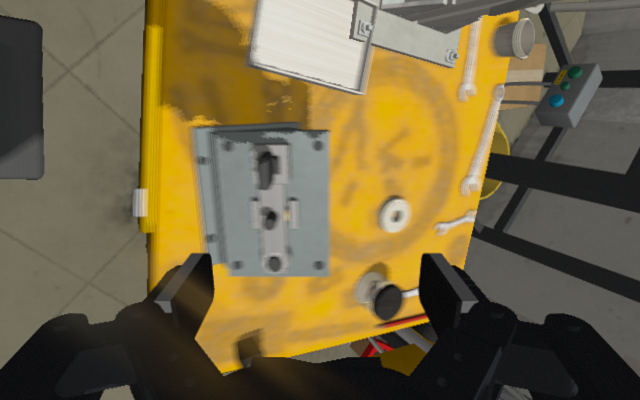

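```bash
python3 -m jog '[{"slide":[-10,-3,12],"twist":[0,0.002,-0.002]},{"slide":[-11,-3,12],"twist":[0,0.002,-0.002]},{"slide":[-11,-3,12],"twist":[0,0.002,-0.002]},{"slide":[-11,-2,8],"twist":[0,0.002,-0.001]},{"slide":[0,0,0],"twist":[0,0,0]},{"slide":[0,0,0],"twist":[0,0,0]}]' 
cat > wl.py <<'E'
from rel import *
from h import *
import sys
d,rv=rows(w([0.001,0.051,.033+.08]),Rt()); p,_,s=st(); print("rem",d.round(1),rv.round(3),np.round(s["joint_pos"],2),inface(p).round(4))
c=env.camera("wrist"); cv2.imwrite(f"pics/{sys.argv[1]}.png",c["frame"][:,:,::-1]);np.savez(f"pics/{sys.argv[1]}.npz",**c)
P=cloud(c);L=(P-o)@R
m=(c["depth"]>0)&(abs(L[...,0])<.06)&(abs(L[...,1])<.08)&(abs(L[...,2])<.08)
q=L[m]; pl=q[(abs(q[:,2])<.006)]; print("plate z",np.median(pl[:,2]).round(4),np.percentile(pl[:,:2],[.5,99.5],axis=0).round(4).tolist())
t=q[(q[:,2]>.055)&(q[:,1]>.03)]; print("head top",len(t),t.mean(0).round(4),np.percentile(t,[1,99],axis=0).round(4).tolist())
t=q[(q[:,2]>.042)&(abs(q[:,1])<.02)]; print("post top",len(t),t.mean(0).round(4),np.percentile(t,[1,99],axis=0).round(4).tolist())
E
python3 wl.py w2
```

```text
t: 3.2
ee_pos: [0.4067, -0.0101, 0.1769]
eef_rot: [[0.857, 0.158, 0.491], [0.137, -0.988, 0.079], [0.497, -0.0, -0.868]]
contact_force: [1.1, -0.1, 1.2]
width: 0.0852
rem [-2.7  1.8  0.3] [-0.002  0.003  0.003] [ 0.31 -0.24 -0.28  2.5  -0.42  0.39  0.53] [0.0037 0.0528 0.1133]
plate z 0.0023 [[-0.055, -0.0789], [0.0539, 0.0761]]
head top 551 [-0.0007  0.0495  0.063 ] [[-0.0054, 0.0345, 0.056], [0.0038, 0.0622, 0.0651]]
post top 201 [-0.0008 -0.0005  0.0478] [[-0.0064, -0.0065, 0.0423], [0.0045, 0.004, 0.05]]
```

View pics/w2.png

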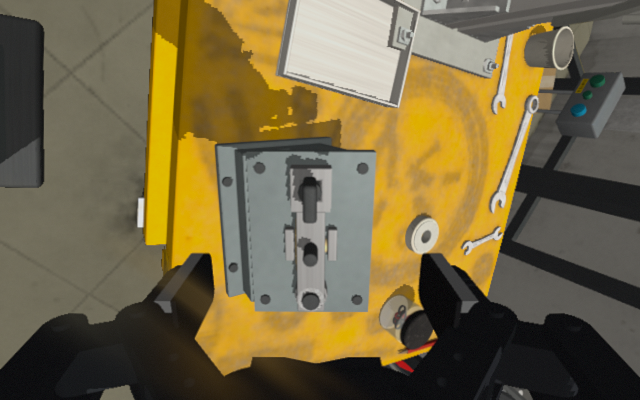

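Wrist view: head at (310,195), post at (310,253), pivot at (311,300), and the jaws are lined up across the thin side of the head. Descending.

```bash
python3 -m jog '[{"slide":[-2,2,20],"twist":[-0.002,0.003,0.003]},{"slide":[-2,1.3,20],"twist":[0,0,0]},{"slide":[0,0,20],"twist":[0,0,0]},{"slide":[0,0,10],"twist":[0,0,0]},{"slide":[0,0,0],"twist":[0,0,0]}]' 50 
python3 wl.py w3
```

```text
t: 3.75
ee_pos: [0.4383, -0.0082, 0.113]
eef_rot: [[0.857, 0.154, 0.492], [0.132, -0.988, 0.079], [0.499, -0.002, -0.867]]
contact_force: [0.1, 0.3, 0.8]
width: 0.0502
rem [  1.7  -1.3 -70.8] [-0.002  0.001 -0.001] [ 0.32 -0.02 -0.35  2.53 -0.59  0.13  0.69] [-0.0008  0.0498  0.0422]
plate z 0.0023 [[-0.0545, -0.0746], [0.0537, 0.0762]]
head top 1076 [-0.0007  0.0501  0.0629] [[-0.0056, 0.0354, 0.0557], [0.0041, 0.0623, 0.065]]
post top 373 [-0.0008  0.0002  0.0474] [[-0.0066, -0.0065, 0.0422], [0.0046, 0.0048, 0.0498]]
```

View pics/w3.png

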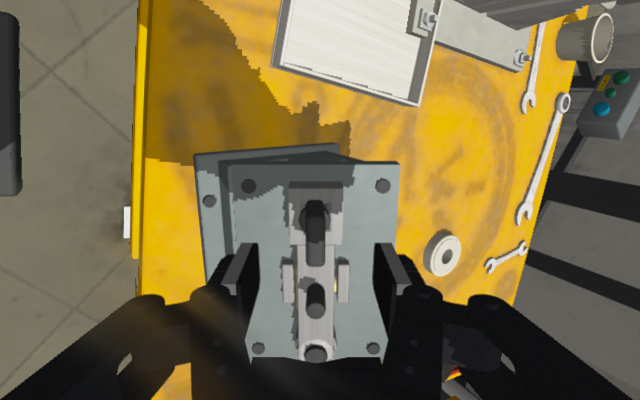

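```bash
python3 -m jog '[{"slide":[0,0.5,4],"twist":[0,0,0]},{"slide":[0,0,4],"twist":[0,0,0]},{"slide":[0,0,0],"twist":[0,0,0]}]' 30
python3 - <<'E'
from rel import *
p,Rc,s=st();print(inface(p).round(4),np.round(s["joint_pos"],3)); d,rv=rows(p,Rt());print(rv.round(3))
E
```

```text
t: 4.1
ee_pos: [0.442, -0.0104, 0.1121]
eef_rot: [[0.857, 0.154, 0.492], [0.133, -0.988, 0.079], [0.499, -0.002, -0.867]]
contact_force: [0.7, 0.0, 0.2]
width: 0.03
[0.0015 0.047  0.0397] [ 0.404 -0.006 -0.421  2.524 -0.604  0.128  0.718]
[-0.002  0.001 -0.001]
```

```bash
python3 -m jog '[{"slide":[-1.5,-2,-2],"twist":[0,0,0]},{"slide":[0,0,0],"twist":[0,0,0]}]' 
cat > q.py <<'E'
from rel import *
p,Rc,s=st();d,rv=rows(p,Rt())
f=R.T@np.array(s["contact_force"]); tq=R.T@np.array(s["torque"])
print("face",(inface(p)*1000).round(1),"rv",(-rv).round(3),"q",np.round(s["joint_pos"],2),"F",f.round(1),"M",tq.round(2),"w",round(float(s["width"])*1000,1),"t",s["t"])
E
python3 q.py
```

```text
t: 4.3
ee_pos: [0.4382, -0.0083, 0.1123]
eef_rot: [[0.857, 0.155, 0.491], [0.133, -0.988, 0.079], [0.497, -0.002, -0.868]]
contact_force: [-0.8, 0.6, -0.0]
width: 0.03
face [-1.2 49.7 41.6] rv [ 0.003 -0.003  0.   ] q [ 0.41 -0.01 -0.43  2.53 -0.6   0.13  0.7 ] F [-0.6  0.7  0.3] M [0.01 0.5  0.03] w 30.0 t 4.3
```

```bash
python3 -m jog '[{"slide":[0,0,0],"twist":[0,0,0]},{"slide":[0,0,0],"twist":[0,0,0]},{"slide":[0,0,0],"twist":[0,0,0]},{"slide":[0,0,0],"twist":[0,0,0]},{"slide":[0,0,0],"twist":[0,0,0]}]' 0 110
python3 q.py; python3 wl.py w4
```

```text
t: 4.8
ee_pos: [0.4384, -0.0083, 0.1117]
eef_rot: [[0.858, 0.155, 0.49], [0.133, -0.988, 0.08], [0.497, -0.003, -0.868]]
contact_force: [-0.7, 0.4, 0.2]
width: -0.0002
face [-1.4 49.7 41. ] rv [ 0.003 -0.004  0.   ] q [ 0.41 -0.01 -0.43  2.53 -0.6   0.13  0.71] F [-0.4  0.5  0.4] M [ 0.    0.48 -0.  ] w -0.2 t 4.8
rem [  2.1  -1.5 -72. ] [-0.003  0.004 -0.   ] [ 0.41 -0.01 -0.43  2.53 -0.6   0.13  0.71] [-0.0014  0.0497  0.041 ]
plate z 0.0022 [[-0.0549, -0.0198], [0.0541, 0.0762]]
head top 537 [-0.0008  0.0572  0.0625] [[-0.0055, 0.0505, 0.056], [0.004, 0.0623, 0.0649]]wl.py:10: RuntimeWarning: Mean of empty slice.
  t=q[(q[:,2]>.042)&(abs(q[:,1])<.02)]; print("post top",len(t),t.mean(0).round(4),np.percentile(t,[1,99],axis=0).round(4).tolist())
  ret = um.true_divide(
Traceback (most recent call last):
  File "wl.py", line 10, in <module>
    t=q[(q[:,2]>.042)&(abs(q[:,1])<.02)]; print("post top",len(t),t.mean(0).round(4),np.percentile(t,[1,99],axis=0).round(4).tolist())
                                                                                     ~~~~~~~~~~~~~^^^^^^^^^^^^^^^^^
IndexError: index -1 is out of bounds for axis 0 with size 0
```

View pics/w4.png

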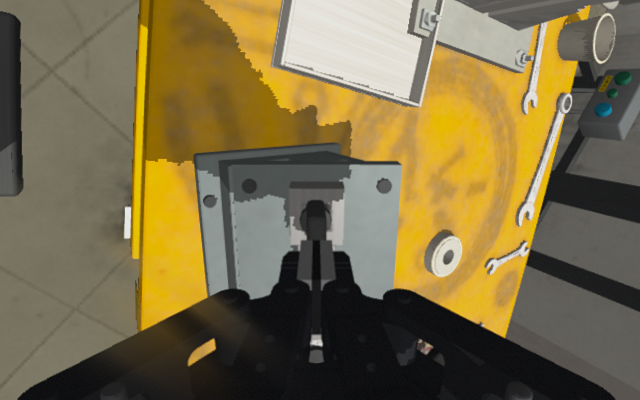

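```bash
python3 - <<'E'
from rel import *
from h import *
for n in ("wrist","side","scene"):
    c=env.camera(n);np.savez(f"pics/{n}5.npz",**c)
    P=cloud(c);L=(P-o)@R*1000
    if n=="wrist":
        for u,v in ((317,200),(317,215),(317,230),(316,240),(316,260),(316,280),(300,265),(335,265),(316,300)): print(u,v,L[v,u].round(1))
    else:
        crop(c,*((300,180,400,280) if n=="scene" else (290,90,440,200)),5,f"pics/{n}5.png")
E
```

```text
317 200 [-0.  61.7 33.4]
317 215 [-0.  61.8 59.4]
317 230 [-0.  55.6 63.9]
316 240 [-0.5 59.3 84.8]
316 260 [ -0.4  59.9 104.8]
316 280 [ -0.4  60.1 120. ]
300 265 [ -6.3  59.9 108.9]
335 265 [  7.   55.7 100.8]
316 300 [ -0.4  52.4 120. ]
```

View pics/side5.png

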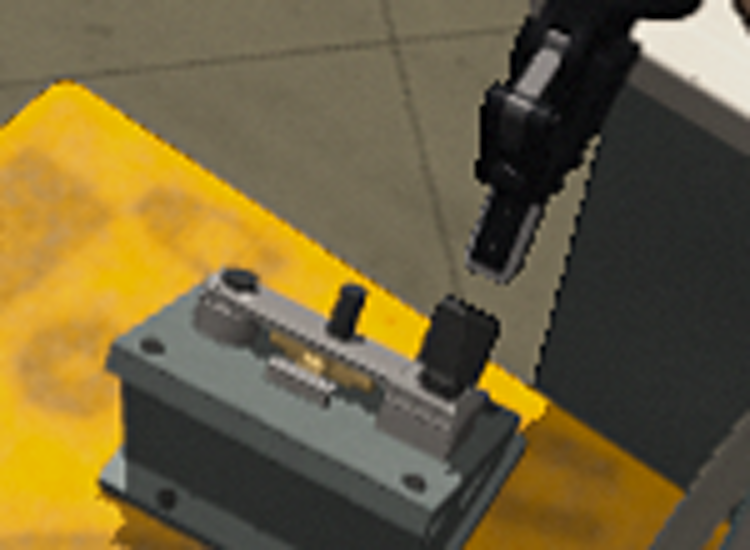

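View pics/scene5.png

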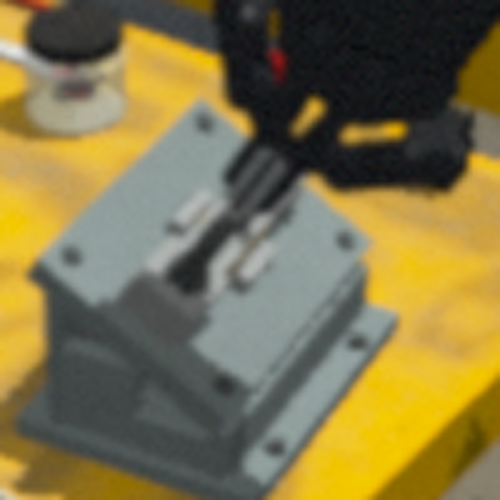

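```bash
python3 - <<'E'
from rel import *
from h import *
p,Rc,s=st()
for n in ("wrist","side","scene"):
    c=np.load(f"pics/{n}5.npz");P=cloud(c);T=(P-p)@Rc*1000
    m=(c["depth"]>0)&(abs(T[...,0])<25)&(abs(T[...,1])<16)&(T[...,2]>-100)&(T[...,2]<-25)
    t=T[m]; print(n,len(t),np.percentile(t,[0,1,50,99,100],axis=0).round(1).tolist())
# earlier: start pose
p0=np.array([0.271,-.563,.191]);R0=np.array([[0.434,-0.901,-0.001],[-0.901,-0.434,0.001],[-0.002,0,-1.0]])
c=np.load("pics/wrist0.npz");P=cloud(c);T=(P-p0)@R0*1000
m=(c["depth"]>0)&(abs(T[...,0])<60)&(abs(T[...,1])<20)&(T[...,2]>-120)&(T[...,2]<60)
t=T[m];print("start",len(t),t.max(0),np.percentile(t[:,2],[50,90,99,100]))
E
```

```text
wrist 9173 [[-25.0, -14.0, -100.0], [-24.6, -13.3, -99.3], [0.0, -10.2, -88.6], [24.7, 9.3, -47.4], [25.0, 12.8, -43.6]]
side 241 [[-24.2, -14.7, -97.2], [-20.9, -13.6, -95.9], [11.4, -5.4, -63.9], [17.8, 10.2, -39.8], [18.7, 11.0, -38.6]]
scene 365 [[-24.9, -15.9, -99.8], [-24.2, -15.0, -98.9], [0.0, -9.7, -81.0], [24.1, 10.2, -42.3], [25.0, 12.2, -41.1]]
start 19543 [ 59.99905736  12.28349482 -53.26283942] [-105.06374143  -69.28861692  -57.09171057  -53.26283942]
```

The picture shows the shut fingertips about 21 mm above the head. All three cameras put the real fingertips about 41 mm behind the reported TCP, and the jaws closed to 0 on nothing. So the reported TCP can't be used as the fingertip. I also need to go lower than the current arm posture (j6 at its limit) allows, so I'll fit the kinematics to find a better branch.

```bash
cat > kin.py <<'E'
import numpy as np, itertools
from scipy.optimize import least_squares
from scipy.spatial.transform import Rotation as Ro
S=np.array([-1,1,-1,1,-1,1,-1.])
par=None
def rz(a): c,s=np.cos(a),np.sin(a); return np.array([[c,-s,0],[s,c,0],[0,0,1.]])
def ry(a): c,s=np.cos(a),np.sin(a); return np.array([[c,0,s],[0,1,0],[-s,0,c]])
def fk(q,x,S):
    h,L1,L2,L3,a1,a2,a3,f=x
    q=S*np.asarray(q)
    T=rz(q[0])@ry(q[1])@rz(q[2]); p=np.array([0,0,h])+T@[a1,0,L1]
    T=T@ry(q[3])@rz(q[4]); p=p+T@[a2,0,L2]
    T=T@ry(q[5])@rz(q[6]+f); p=p+T@[a3*0,0,L3]
    return p,T
E
cat > fitk.py <<'E'
from kin import *
from bench import env
s=env.sense()
D=[([1.054,.412,-.013,1.597,.006,1.134,-.082],[.271,-.563,.191],[[0.434,-0.901,-0.001],[-0.901,-0.434,0.001],[-0.002,0,-1.0]]),
([.49,.07,-.58,1.91,.04,1.18,-.13],[.4359,-.0181,.2517],[[1,-.027,0],[-.027,-1,0],[0,0,-1]]),
([.31,-.24,-.28,2.5,-.42,.39,.53],[.4067,-.0101,.1769],[[0.857,0.158,0.491],[0.137,-0.988,0.079],[0.497,0,-0.868]]),
([0.404,-0.006,-0.421,2.524,-0.604,0.128,0.718],[.442,-.0104,.1121],[[0.857,0.154,0.492],[0.133,-0.988,0.079],[0.499,-0.002,-0.867]]),
(s["joint_pos"],s["ee_pos"],s["eef_rot"])]
print(np.round(s["joint_pos"],3))
best=[]
for sg in itertools.product([-1,1],repeat=4):
    S=np.array([sg[0],1,sg[1],1,sg[2],1,sg[3]],float)
    for f0 in (0,np.pi/2,np.pi,-np.pi/2):
        def r(x):
            o=[]
            for q,p,R in D:
                P,T=fk(q,x,S); o+=list((P-p)*5)+list((T-np.array(R)).ravel())
            return o
        z=least_squares(r,[.3,.4,.4,.25,0,0,0,f0]); best.append((z.cost,sg,z.x))
best.sort(key=lambda b:b[0])
for b in best[:4]: print(b[0],b[1],b[2].round(4))
x=best[0][2];S=np.array([best[0][1][0],1,best[0][1][1],1,best[0][1][2],1,best[0][1][3]],float)
for q,p,R in D:
    P,T=fk(q,x,S);print((P-p).round(4),abs(T-np.array(R)).max().round(3))
np.savez("kin.npz",x=x,S=S)
E
python3 fitk.py
```

```text
[ 0.411 -0.011 -0.433  2.528 -0.597  0.13   0.706]
0.06273136369502179 (-1, -1, -1, -1) [ 0.1201  0.5288  0.3854  0.3057  0.0266 -0.0733 -0.0496  3.1419]
0.0627313636950218 (-1, -1, -1, -1) [ 0.1201  0.5288  0.3854  0.3057  0.0266 -0.0733 -0.5175 -3.1412]
0.06273136374058239 (-1, -1, -1, -1) [ 0.1201  0.5288  0.3854  0.3057  0.0266 -0.0733  0.      3.1419]
0.06273136597236721 (-1, -1, -1, -1) [ 0.1201  0.5288  0.3854  0.3056  0.0266 -0.0733  1.3716 -3.1412]
[0.0382 0.0305 0.0003] 0.001
[0.0027 0.0434 0.0072] 0.007
[-0.0148  0.0168  0.0033] 0.002
[ 0.0067 -0.0015 -0.0057] 0.001
[ 0.0076 -0.0009 -0.0051] 0.0
```

```bash
cat > fitk2.py <<'E'
from kin import *
from bench import env
import re
src=open("fitk.py").read(); exec(src[src.index("s=env"):src.index("print(")])
S=np.array([-1,1,-1,1,-1,1,-1.]);f=np.pi
def frames(q):
    q=S*np.asarray(q);T1=rz(q[0]);T2=T1@ry(q[1]);T3=T2@rz(q[2]);T4=T3@ry(q[3]);T5=T4@rz(q[4]);T6=T5@ry(q[5]);T7=T6@rz(q[6]+f)
    return T1,T2,T3,T4,T5,T6,T7
def regress(names):
    A=[];b=[]
    for q,p,R in D:
        F=frames(q);F=(np.eye(3),)+F
        A.append(np.stack([F[i][:,a] for i,a in names],1));b+=list(p)
    A=np.vstack(A);b=np.array(b);x,res,rk,sv=np.linalg.lstsq(A,b,rcond=None)
    return x,(A@x-b).reshape(-1,3),rk,sv
base=[(0,2),(3,2),(5,2),(7,2)]
opt=[(1,0),(1,1),(2,0),(2,1),(3,0),(3,1),(4,0),(5,0),(5,1),(6,0),(0,0),(0,1),(7,0),(7,1)]
out=[]
for k in (1,2,3):
    for c in itertools.combinations(opt,k):
        x,e,rk,sv=regress(base+list(c)); out.append((abs(e).max()+.0005*k,c,x.round(4),e))
out.sort(key=lambda a:a[0])
for a in out[:14]: print(a[0].round(4),a[1],a[2])
E
python3 fitk2.py
```

```text
0.0025 ((1, 1), (3, 0), (3, 1)) [ 0.284   0.5273  0.4518  0.3828 -0.0292  0.0038 -0.0189]
0.0025 ((2, 1), (3, 0), (3, 1)) [ 0.284   0.5273  0.4518  0.3828 -0.0292  0.0038 -0.0189]
0.0025 ((1, 1), (3, 1), (7, 1)) [ 0.2939  0.5273  0.4545  0.3921 -0.0298 -0.0333 -0.0146]
0.0025 ((2, 1), (3, 1), (7, 1)) [ 0.2939  0.5273  0.4545  0.3921 -0.0298 -0.0333 -0.0146]
0.0027 ((1, 1), (3, 1)) [ 0.2848  0.5312  0.4538  0.3867 -0.0265 -0.0216]
0.0027 ((2, 1), (3, 1)) [ 0.2848  0.5312  0.4538  0.3867 -0.0265 -0.0216]
0.0029 ((1, 1), (2, 0), (3, 1)) [ 0.2848  0.529   0.453   0.3847 -0.0279  0.002  -0.0196]
0.0029 ((2, 0), (2, 1), (3, 1)) [ 0.2848  0.529   0.453   0.3847  0.002  -0.0279 -0.0196]
0.003 ((1, 1), (3, 1), (7, 0)) [ 0.2849  0.5288  0.4533  0.3851 -0.0278 -0.0204  0.0016]
0.003 ((2, 1), (3, 1), (7, 0)) [ 0.2849  0.5288  0.4533  0.3851 -0.0278 -0.0204  0.0016]
0.0031 ((1, 0), (1, 1), (3, 1)) [ 0.2854  0.5323  0.4547  0.3878 -0.0013 -0.026  -0.0226]
0.0031 ((1, 0), (2, 1), (3, 1)) [ 0.2854  0.5323  0.4547  0.3878 -0.0013 -0.026  -0.0226]
0.0031 ((1, 1), (3, 0), (7, 1)) [ 0.2719  0.5287  0.4494  0.3723 -0.0283  0.0073  0.0195]
0.0031 ((2, 1), (3, 0), (7, 1)) [ 0.2719  0.5287  0.4494  0.3723 -0.0283  0.0073  0.0195]
```

```bash
cat > ik.py <<'E'
from kin import rz,ry
import numpy as np
from scipy.optimize import least_squares
from scipy.spatial.transform import Rotation as Ro
S=np.array([-1,1,-1,1,-1,1,-1.])
h,L1,L2,L3,b1,b3=.2848,.5312,.4538,.3867,-.0265,-.0216
lo=np.array([-2.95,-.29,-1.47,.14,-1.03,.13,-2.86]);hi=np.array([2.95,1.99,1.44,2.54,4.17,1.85,2.86])
def fk(q):
    q=S*np.asarray(q);T1=rz(q[0]);T3=T1@ry(q[1])@rz(q[2]);T5=T3@ry(q[3])@rz(q[4]);T7=T5@ry(q[5])@rz(q[6]+np.pi)
    e=np.array([0,0,h])+T1@[0,b1,0]+T3@[0,b3,L1]
    return e+T5@[0,0,L2]+T7@[0,0,L3],T7,e
def ik(p,R,q0,pref=None,wp=0,m=0.0):
    def r(q):
        P,T,_=fk(q);o=list((P-p)*5)+list(Ro.from_matrix(T.T@R).as_rotvec()*2)
        if wp: o+=list(wp*(q-pref))
        return o
    z=least_squares(r,np.clip(q0,lo+m+1e-4,hi-m-1e-4),bounds=(lo+m,hi-m))
    P,T,_=fk(z.x); return z.x,np.linalg.norm(P-p),np.linalg.norm(Ro.from_matrix(T.T@R).as_rotvec())
def multi(p,R,n=60,seed=0,m=.03):
    g=np.random.default_rng(seed);out=[]
    for _ in range(n):
        q,a,b=ik(p,R,g.uniform(lo,hi),m=m)
        if a<.001 and b<.005: out.append(q)
    return out
E
python3 - <<'E'
from ik import *
from rel import *
p=w([-.0008,.0497,-.007])
for m in (.01,.03,.06):
    s=multi(p,Rt(),60,m=m); print(m,len(s)); 
    for q in sorted(s,key=lambda q:q[2])[::max(1,len(s)//10)]: print(q.round(2),"elbow",fk(q)[2].round(2))
E
```

```text
0.01 22
[ 1.21  0.52 -1.46  2.5   1.6   0.48 -1.39] elbow [ 0.07 -0.27  0.74]
[ 1.21  0.52 -1.46  2.5   1.6   0.48 -1.39] elbow [ 0.07 -0.27  0.74]
[ 1.15  0.41 -1.34  2.5   1.62  0.36 -1.43] elbow [ 0.07 -0.22  0.76]
[ 0.96  0.28 -1.09  2.5   1.71  0.19 -1.56] elbow [ 0.06 -0.15  0.79]
[ 0.93  0.26 -1.05  2.51  1.73  0.18 -1.58] elbow [ 0.06 -0.15  0.79]
[ 0.92  0.26 -1.04  2.51  1.74  0.17 -1.59] elbow [ 0.06 -0.15  0.79]
[ 0.86  0.24 -0.98  2.51  1.78  0.15 -1.64] elbow [ 0.06 -0.13  0.8 ]
[ 0.84  0.23 -0.95  2.51  1.8   0.14 -1.66] elbow [ 0.06 -0.13  0.8 ]
[ 0.84  0.23 -0.95  2.51  1.8   0.14 -1.66] elbow [ 0.06 -0.13  0.8 ]
[ 0.84  0.23 -0.95  2.51  1.8   0.14 -1.66] elbow [ 0.06 -0.13  0.8 ]
[ 0.84  0.23 -0.95  2.51  1.81  0.14 -1.66] elbow [ 0.06 -0.13  0.8 ]
0.03 23
[ 1.2   0.5  -1.44  2.5   1.6   0.46 -1.4 ] elbow [ 0.07 -0.26  0.74]
[ 1.2   0.49 -1.43  2.5   1.6   0.45 -1.4 ] elbow [ 0.07 -0.26  0.74]
[ 1.19  0.48 -1.42  2.5   1.61  0.43 -1.41] elbow [ 0.07 -0.26  0.75]
[ 1.18  0.46 -1.4   2.5   1.61  0.41 -1.41] elbow [ 0.07 -0.25  0.75]
[ 1.08  0.35 -1.25  2.5   1.65  0.28 -1.47] elbow [ 0.07 -0.19  0.78]
[ 1.02  0.31 -1.17  2.5   1.68  0.23 -1.51] elbow [ 0.06 -0.17  0.78]
[ 1.    0.3  -1.14  2.5   1.69  0.22 -1.52] elbow [ 0.06 -0.17  0.79]
[ 0.99  0.29 -1.13  2.5   1.69  0.21 -1.53] elbow [ 0.06 -0.16  0.79]
[ 0.93  0.27 -1.06  2.51  1.73  0.18 -1.58] elbow [ 0.06 -0.15  0.79]
[ 0.89  0.25 -1.01  2.51  1.76  0.16 -1.61] elbow [ 0.06 -0.14  0.8 ]
[ 0.89  0.25 -1.01  2.51  1.76  0.16 -1.61] elbow [ 0.06 -0.14  0.8 ]
[ 0.89  0.25 -1.01  2.51  1.76  0.16 -1.62] elbow [ 0.06 -0.14  0.8 ]
0.06 0
```

```bash
cat > opt.py <<'E'
from ik import *
from rel import *
pinax=R[:,2]
def pose(alpha,side,tw,tipz,pxy=(-.0005,.0495)):
    # base: tool aligned to face w/ jaw along y ; then tilt by alpha about face y toward vertical ; then twist tw clockwise about pin axis
    Rg=Rt(side*np.pi/2)
    Rg=Ro.from_rotvec(R[:,1]*alpha).as_matrix()@Rg
    # tip centre located on pin axis at face z=tipz+? grasp point 19mm behind tip on the axis
    gp=w([pxy[0],pxy[1],tipz+.019*np.cos(alpha)])
    TW=Ro.from_rotvec(-pinax*tw).as_matrix()
    Rg=TW@Rg
    return gp+Rg[:,2]*(.019+.041),Rg   # reported TCP
if __name__=="__main__":
    for al in (0,10,15,20,25,30,35):
        for side in (-1,1):
            p,Rg=pose(np.radians(al),side,0,.030)
            best=None
            for q in multi(p,Rg,25,m=.0):
                mg=np.minimum(q-lo,hi-q); k=mg[[1,2,3,4,5,6]].min()
                if best is None or k>best[0]: best=(k,q)
            print(al,side,Rg[:,2].round(2),None if best is None else (best[0].round(2),best[1].round(2)))
E
python3 opt.py
```

```text
0 -1 [ 0.49  0.08 -0.87] (np.float64(0.04), array([ 1.14,  0.44, -1.35,  2.5 ,  1.64,  0.39,  0.12]))
0 1 [ 0.49  0.08 -0.87] (np.float64(0.0), array([ 0.74,  0.23, -0.85,  2.51,  1.99,  0.13,  2.86]))
10 -1 [ 0.34  0.05 -0.94] (np.float64(0.16), array([ 0.94,  0.34, -1.13,  2.38,  0.87,  0.38,  0.83]))
10 1 [ 0.34  0.05 -0.94] (np.float64(0.16), array([ 0.7 ,  0.24, -0.84,  2.38,  0.57,  0.29, -2.03]))
15 -1 [ 0.26  0.04 -0.97] (np.float64(0.23), array([ 0.97,  0.42, -1.21,  2.31,  0.82,  0.54,  0.88]))
15 1 [ 0.26  0.04 -0.97] (np.float64(0.22), array([ 0.79,  0.31, -0.97,  2.32,  0.6 ,  0.44, -2.06]))
20 -1 [ 0.17  0.03 -0.98] (np.float64(0.28), array([ 0.84,  0.39, -1.07,  2.26,  0.63,  0.6 ,  1.05]))
20 1 [ 0.17  0.03 -0.98] (np.float64(0.28), array([ 0.67,  0.31, -0.86,  2.26,  0.46,  0.54, -1.93]))
25 -1 [ 0.09  0.01 -1.  ] (np.float64(0.35), array([ 0.82,  0.45, -1.09,  2.19,  0.61,  0.73,  1.06]))
25 1 [ 0.09  0.01 -1.  ] (np.float64(0.34), array([ 0.6 ,  0.34, -0.8 ,  2.2 ,  0.4 ,  0.65, -1.89]))
30 -1 [-0. -0. -1.] (np.float64(0.41), array([ 0.72,  0.45, -0.98,  2.13,  0.52,  0.82,  1.14]))
30 1 [-0. -0. -1.] (np.float64(0.4), array([ 0.56,  0.38, -0.77,  2.14,  0.38,  0.76, -1.87]))
35 -1 [-0.09 -0.01 -1.  ] (np.float64(0.47), array([ 0.69,  0.51, -0.99,  2.07,  0.52,  0.93,  1.13]))
35 1 [-0.09 -0.01 -1.  ] (np.float64(0.46), array([ 0.51,  0.42, -0.74,  2.08,  0.37,  0.87, -1.87]))
```

Fitted kinematics match within about 2 mm. Straight alignment sits on the joint limits. Gripping the head across its 28 mm width (jaws along face y), with the tool 20° more upright, leaves 0.28 rad of margin. That also leaves the pin free to tip over later in the tray. Re-posing for that grip.

```bash
python3 -m jog '[{"slide":[0,0,-20],"twist":[0,0,0]},{"slide":[0,0,-20],"twist":[0,0,0]}]' 40; python3 - <<'E'
from opt import *
p,Rg=pose(np.radians(20),-1,0,.10)
d,rv=rows(p,Rg);print(d.round(1),rv.round(3)); print("total tcp",p.round(3))
p0,Rc,s=st()
# single-axis style: n rows equal body rotation; slides in current frame
n=13
Rw=Rc.copy();pos=p0.copy()
for i in range(n):
    dd=Rw.T@(p-p0)/n*1000; print(dd.round(1),(rv/n).round(4)); Rw=Rw@Ro.from_rotvec(rv/n).as_matrix()
E
python3 q.py
```

```text
t: 5.2
ee_pos: [0.418, -0.0112, 0.1462]
eef_rot: [[0.859, 0.156, 0.488], [0.133, -0.988, 0.08], [0.495, -0.004, -0.869]]
contact_force: [0.0, -0.3, 0.0]
width: 0.0284
[-18.9   0.5  19.8] [ 0.266 -0.273 -1.553]
total tcp [ 0.412 -0.013  0.12 ]
[-1.5  0.   1.5] [ 0.0205 -0.021  -0.1195]
[-1.4 -0.1  1.6] [ 0.0205 -0.021  -0.1195]
[-1.4 -0.2  1.6] [ 0.0205 -0.021  -0.1195]
[-1.3 -0.4  1.6] [ 0.0205 -0.021  -0.1195]
[-1.2 -0.5  1.7] [ 0.0205 -0.021  -0.1195]
[-1.1 -0.6  1.7] [ 0.0205 -0.021  -0.1195]
[-1.  -0.7  1.7] [ 0.0205 -0.021  -0.1195]
[-0.9 -0.7  1.8] [ 0.0205 -0.021  -0.1195]
[-0.7 -0.8  1.8] [ 0.0205 -0.021  -0.1195]
[-0.6 -0.9  1.8] [ 0.0205 -0.021  -0.1195]
[-0.5 -0.9  1.9] [ 0.0205 -0.021  -0.1195]
[-0.3 -0.9  1.9] [ 0.0205 -0.021  -0.1195]
[-0.2 -0.9  1.9] [ 0.0205 -0.021  -0.1195]
face [-2.  49.9 81.2] rv [ 0.004 -0.005  0.   ] q [ 0.44 -0.14 -0.41  2.52 -0.55  0.29  0.67] F [ 0.  -0.3  0. ] M [ 0.04  0.49 -0.06] w 28.4 t 5.2
```

```bash
python3 -m jog '[{"slide":[0,0,0],"twist":[0.0205,-0.021,-0.1195]},{"slide":[0,0,0],"twist":[0.0205,-0.021,-0.1195]},{"slide":[0,0,0],"twist":[0.0205,-0.021,-0.1195]},{"slide":[0,0,0],"twist":[0.0205,-0.021,-0.1195]},{"slide":[0,0,0],"twist":[0.0205,-0.021,-0.1195]},{"slide":[0,0,0],"twist":[0.0205,-0.021,-0.1195]},{"slide":[0,0,0],"twist":[0.0205,-0.021,-0.1195]},{"slide":[0,0,0],"twist":[0.0205,-0.021,-0.1195]},{"slide":[0,0,0],"twist":[0.0205,-0.021,-0.1195]},{"slide":[0,0,0],"twist":[0.0205,-0.021,-0.1195]},{"slide":[0,0,0],"twist":[0.0205,-0.021,-0.1195]},{"slide":[0,0,0],"twist":[0.0205,-0.021,-0.1195]},{"slide":[0,0,0],"twist":[0.0205,-0.021,-0.1195]}]'; cat > go.py <<'E'
from opt import *
import sys
al,tw,tz=float(sys.argv[1]),float(sys.argv[2]),float(sys.argv[3])
p,Rg=pose(np.radians(al),-1,tw,tz)
d,rv=rows(p,Rg);print(d.round(1),rv.round(3)); s=st()[2];print(np.round(s["joint_pos"],2))
E
python3 go.py 20 0 .1
```

```text
t: 6.5
ee_pos: [0.4188, -0.0116, 0.1464]
eef_rot: [[-0.158, 0.972, 0.172], [0.987, 0.156, 0.025], [-0.002, 0.174, -0.985]]
contact_force: [0.0, -0.4, -0.1]
width: 0.0403
[  0.2 -11.9  25.1] [0.001 0.002 0.004]
[ 0.28  0.02 -0.35  2.24 -0.01  0.71  1.66]
```

Good posture with large margins. Next I'll move above the head and check from the wrist and side cameras.

```bash
python3 -m jog '[{"slide":[0,-6,12],"twist":[0,0,0]},{"slide":[0,-6,13],"twist":[0,0,0.004]},{"slide":[0,0,0],"twist":[0,0,0]},{"slide":[0,0,0],"twist":[0,0,0]}]'; python3 go.py 20 0 .1; cat > look.py <<'E'
from rel import *
from h import *
import sys
k=sys.argv[1]; nm=sys.argv[2:] 
p,Rc,s=st()
for n in nm:
    c=env.camera(n);np.savez(f"pics/{n}{k}.npz",**c)
    if n=="wrist": cv2.imwrite(f"pics/{n}{k}.png",c["frame"][:,:,::-1])
    else: crop(c,*((240,170,400,290) if n=="scene" else (290,90,440,200)),5,f"pics/{n}{k}.png")
    P=cloud(c);T=(P-p)@Rc*1000
    for a,b in ((-60,0),(0,60)):
        m=(c["depth"]>0)&(T[...,0]>a)&(T[...,0]<b)&(abs(T[...,1])<18)&(T[...,2]>-80)&(T[...,2]<-32)
        t=T[m]
        if len(t)>5: print(n,len(t),np.percentile(t,[1,99],axis=0).round(1).tolist())
    L=(P-o)@R*1000
    m=(c["depth"]>0)&(abs(L[...,0])<15)&(abs(L[...,1]-50)<20)&(L[...,2]>55)&(L[...,2]<67)
    t=L[m]
    if len(t)>5: print(n,"headtop",len(t),np.percentile(t,[1,50,99],axis=0).round(1).tolist())
E
python3 look.py 6 wrist side scene
```

```text
t: 6.9
ee_pos: [0.4114, -0.0126, 0.1199]
eef_rot: [[-0.15, 0.974, 0.173], [0.989, 0.147, 0.026], [0.0, 0.175, -0.985]]
contact_force: [0.2, -0.1, -0.1]
width: 0.0403
[-0.   0.   0.3] [ 0.001  0.001 -0.004]
[ 0.28  0.05 -0.36  2.29  0.01  0.63  1.64]
wrist 2015 [[-33.7, -11.4, -79.9], [-20.2, 10.6, -44.7]]
wrist 2045 [[19.2, -11.3, -79.9], [32.7, 10.6, -44.8]]
wrist headtop 913 [[-5.3, 34.6, 55.3], [-1.1, 47.9, 63.1], [4.1, 61.6, 65.0]]
side 126 [[-33.2, -9.1, -79.4], [-19.6, 14.7, -42.7]]
side 108 [[20.5, -3.7, -79.6], [34.3, 14.6, -43.6]]
side headtop 61 [[-3.2, 36.5, 55.2], [4.0, 49.6, 60.1], [7.8, 62.6, 62.4]]
scene 97 [[-27.8, -12.0, -78.2], [-16.9, 9.9, -40.5]]
scene 131 [[19.6, -11.7, -75.2], [36.0, 10.2, -40.0]]
scene headtop 49 [[-7.3, 35.8, 55.6], [-2.6, 54.4, 60.6], [2.3, 64.1, 64.8]]
```

View pics/wrist6.png

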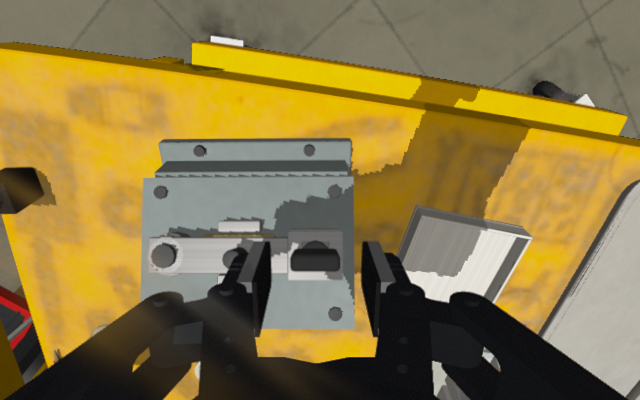

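View pics/side6.png

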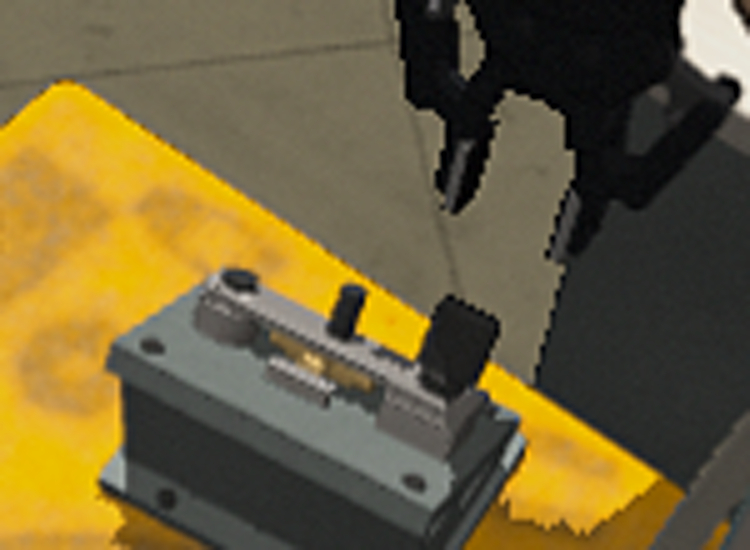

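Fingers straddle the head: head at (316,258), fingers at (255,285) and (375,285). Tips are about 43 mm behind the reported TCP, as expected. Descending along the pin axis.

```bash
python3 go.py 20 0 .03
```

```text
[ 0.3 23.  66.6] [ 0.003  0.001 -0.004]
[ 0.28  0.05 -0.36  2.29  0.01  0.63  1.64]
```

```bash
python3 -m jog '[{"slide":[0,4,12],"twist":[0.003,0,-0.004]},{"slide":[0,4,12],"twist":[0,0,0]},{"slide":[0,4,12],"twist":[0,0,0]},{"slide":[0,4,12],"twist":[0,0,0]},{"slide":[0,4,10],"twist":[0,0,0]},{"slide":[0,3,8],"twist":[0,0,0]},{"slide":[0,0,0],"twist":[0,0,0]}]';python3 go.py 20 0 .03; python3 q.py; python3 look.py 7 wrist side
```

```text
t: 7.75
ee_pos: [0.4452, -0.0073, 0.0581]
eef_rot: [[-0.154, 0.974, 0.169], [0.988, 0.151, 0.026], [-0.0, 0.171, -0.985]]
contact_force: [-0.3, -0.4, -0.3]
width: 0.0405
[-0.1  1.  -0.7] [-0.002  0.    -0.   ]
[ 0.21  0.22 -0.33  2.28  0.14  0.48  1.51]
face [-22.2  49.6  -8.9] rv [ 0.275 -0.276 -1.553] q [ 0.21  0.22 -0.33  2.28  0.14  0.48  1.51] F [-0.5 -0.3 -0. ] M [0.03 0.14 0.  ] w 40.5 t 7.75
wrist 7130 [[-58.2, -11.2, -79.8], [-0.5, 15.4, -33.4]]
wrist 4322 [[0.4, -11.2, -79.9], [32.3, 10.8, -33.4]]
wrist headtop 2801 [[-8.2, 35.3, 55.4], [-1.2, 50.8, 63.2], [13.0, 69.8, 66.2]]
side 355 [[-57.6, -7.7, -79.7], [-0.6, 17.8, -33.4]]
side 233 [[0.5, -3.7, -78.2], [34.0, 17.0, -34.6]]
side headtop 66 [[-3.6, 34.1, 55.1], [4.2, 49.8, 59.8], [7.8, 63.3, 64.1]]
```

View pics/wrist7.png

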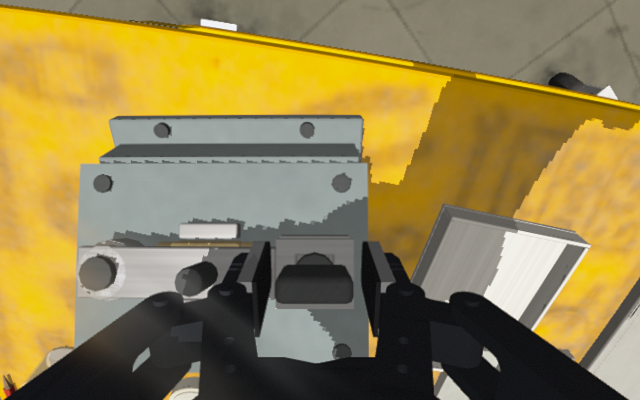

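View pics/side7.png

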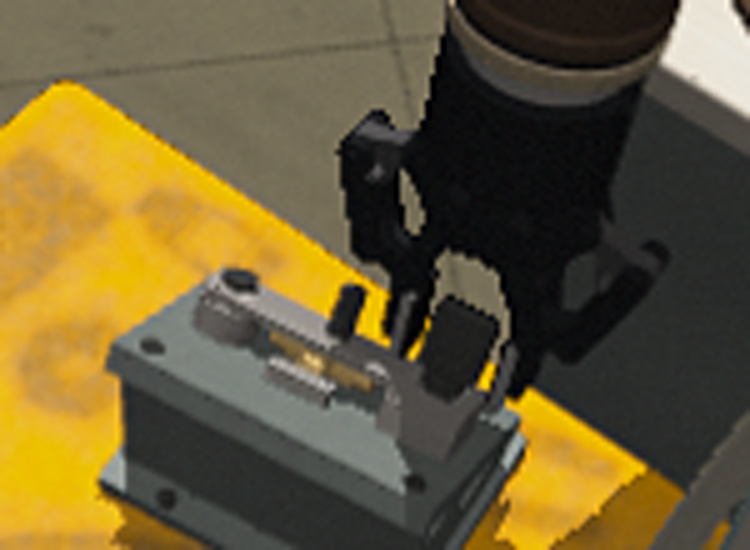

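The head now sits between the pads: wrist head at (315,283), pads at (258,285) and (373,285), with the post clear. Closing.

```bash
python3 -m jog '[{"slide":[0,0,0],"twist":[0,0,0]},{"slide":[0,0,0],"twist":[0,0,0]},{"slide":[0,0,0],"twist":[0,0,0]},{"slide":[0,0,0],"twist":[0,0,0]}]' 0 115;python3 q.py
cat > tw.py <<'E'
from opt import *
import sys
# rows for a rotation of dth clockwise about pin axis through grasp point + pull rise mm along pin
dth=float(sys.argv[1]);rise=float(sys.argv[2])
p,Rg=pose(np.radians(20),-1,0,.03)
ax=Rg.T@R[:,2]
rv=-dth*ax; r=np.array([0,0,60.])
E=Ro.from_rotvec(rv).as_matrix()
print("slide",((E-np.eye(3))@r+rise*ax).round(3),"twist",rv.round(4),"ax",ax.round(3))
E
python3 tw.py 0.1 0.1; python3 tw.py -0.1 0.1;python3 tw.py 0.14 0.14; python3 tw.py -0.14 0.14
```

```text
t: 8.25
ee_pos: [0.4451, -0.0079, 0.0595]
eef_rot: [[-0.153, 0.973, 0.171], [0.988, 0.151, 0.025], [-0.001, 0.173, -0.985]]
contact_force: [-2.2, -1.4, 6.0]
width: 0.026
face [-21.7  49.1  -7.6] rv [ 0.273 -0.276 -1.553] q [ 0.22  0.22 -0.33  2.29  0.14  0.48  1.51] F [ 0.9 -1.1  6.4] M [-0.13  0.58  0.07] w 26.0 t 8.25
slide [ 2.049  0.062 -0.129] twist [0.     0.0342 0.094 ] ax [-0.    -0.342 -0.94 ]
slide [-2.049  0.062 -0.129] twist [-0.     -0.0342 -0.094 ] ax [-0.    -0.342 -0.94 ]
slide [ 2.864  0.141 -0.2  ] twist [0.     0.0479 0.1316] ax [-0.    -0.342 -0.94 ]
slide [-2.864  0.141 -0.2  ] twist [-0.     -0.0479 -0.1316] ax [-0.    -0.342 -0.94 ]
```

```bash
python3 -m jog '[{"slide":[2.05,0.09,-0.04],"twist":[0,0.034,0.094]},{"slide":[2.05,0.09,-0.04],"twist":[0,0.034,0.094]},{"slide":[2.05,0.09,-0.04],"twist":[0,0.034,0.094]}]';cat > q2.py <<'E'
from rel import *
p,Rc,s=st()
f=R.T@np.array(s["contact_force"]); tq=R.T@np.array(s["torque"])
# rotation about pin axis relative to base pose alpha20
from opt import pose
_,Rg=pose(np.radians(20),-1,0,.03)
rv=R.T@Ro.from_matrix(Rc@Rg.T).as_rotvec()
g=inface(p-Rc[:,2]*.06)*1000
print("grasp pt face",g.round(1),"rot face",rv.round(3),"F",f.round(1),"M",tq.round(2),"w",round(float(s["width"])*1000,1),"t",s["t"],"j",np.round(s["joint_pos"],2))
E
python3 q2.py
```

```text
t: 8.55
ee_pos: [0.445, -0.0013, 0.06]
eef_rot: [[0.109, 0.98, 0.169], [0.983, -0.131, 0.128], [0.147, 0.152, -0.977]]
contact_force: [-2.7, -2.4, 3.4]
width: 0.026
grasp pt face [-1.  49.6 48.8] rot face [-0.002  0.    -0.302] F [-0.9 -1.9  4.5] M [-0.38  0.67  0.27] w 26.0 t 8.55 j [ 0.33  0.23 -0.36  2.28 -0.1   0.47  1.52]
```

```bash
python3 -m jog '[{"slide":[2.05,0.09,-0.04],"twist":[0,0.034,0.094]},{"slide":[2.05,0.06,-0.12],"twist":[0,0.034,0.094]},{"slide":[0,-0.1,-0.3],"twist":[0,0,0]}]'; python3 q2.py;python3 look.py 8 wrist 
```

```text
t: 8.85
ee_pos: [0.4459, 0.0019, 0.0607]
eef_rot: [[0.279, 0.943, 0.182], [0.93, -0.312, 0.192], [0.238, 0.116, -0.964]]
contact_force: [2.8, 1.5, -4.2]
width: 0.0259
grasp pt face [-1.1 48.9 48.8] rot face [-0.003 -0.    -0.503] F [ 0.5  1.  -5.1] M [-0.16 -0.12  0.09] w 25.9 t 8.85 j [ 0.41  0.24 -0.38  2.28 -0.25  0.47  1.52]
wrist 3724 [[-26.2, -11.1, -79.5], [-0.1, 10.4, -32.5]]
wrist 3740 [[0.4, -11.0, -79.5], [26.0, 10.1, -32.3]]
wrist headtop 3179 [[-14.7, 30.6, 55.6], [-0.6, 49.3, 63.3], [13.9, 69.3, 66.8]]
```

View pics/wrist8.png

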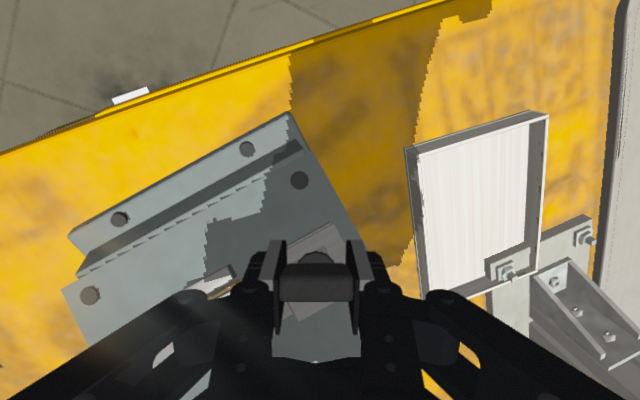

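Wrist view: the head stayed square in the jaws while the boss behind it is turned about 29°, so the pin turns with the gripper. Now back anticlockwise with pull.

```bash
python3 tw.py -0.125 0.15; python3 tw.py 0.125 0.15;python3 -m jog '[{"slide":[-2.56,0.1,-0.2],"twist":[0,-0.043,-0.117]},{"slide":[-2.56,0.1,-0.2],"twist":[0,-0.043,-0.117]},{"slide":[-2.56,0.1,-0.2],"twist":[0,-0.043,-0.117]},{"slide":[-2.56,0.1,-0.2],"twist":[0,-0.043,-0.117]}]'; python3 q2.py
```

```text
slide [-2.558  0.099 -0.196] twist [-0.     -0.0428 -0.1175] ax [-0.    -0.342 -0.94 ]
slide [ 2.558  0.099 -0.196] twist [0.     0.0428 0.1175] ax [-0.    -0.342 -0.94 ]
t: 9.3
ee_pos: [0.4452, -0.0082, 0.0597]
eef_rot: [[-0.157, 0.973, 0.171], [0.988, 0.156, 0.021], [-0.007, 0.172, -0.985]]
contact_force: [5.1, -1.4, -13.4]
width: 0.026
grasp pt face [-1.  49.1 49. ] rot face [-0.004  0.001  0.006] F [ -2.6  -2.2 -14. ] M [-0.42 -0.11 -0.11] w 26.0 t 9.3 j [ 0.21  0.22 -0.33  2.29  0.15  0.48  1.5 ]
```

```bash
python3 -m jog '[{"slide":[-2.56,0.1,-0.2],"twist":[0,-0.043,-0.117]},{"slide":[-2.56,0.1,-0.2],"twist":[0,-0.043,-0.117]},{"slide":[-2.56,0.1,-0.2],"twist":[0,-0.043,-0.117]},{"slide":[-2.56,0.1,-0.2],"twist":[0,-0.043,-0.117]},{"slide":[0,0,0],"twist":[0,0,0]}]'; python3 q2.py
python3 -m jog '[{"slide":[2.56,0.1,-0.2],"twist":[0,0.043,0.117]},{"slide":[2.56,0.1,-0.2],"twist":[0,0.043,0.117]},{"slide":[2.56,0.1,-0.2],"twist":[0,0.043,0.117]},{"slide":[2.56,0.1,-0.2],"twist":[0,0.043,0.117]},{"slide":[2.56,0.1,-0.2],"twist":[0,0.043,0.117]},{"slide":[2.56,0.1,-0.2],"twist":[0,0.043,0.117]},{"slide":[2.56,0.1,-0.2],"twist":[0,0.043,0.117]},{"slide":[2.56,0.1,-0.2],"twist":[0,0.043,0.117]}]'; python3 q2.py
```

```text
t: 9.8
ee_pos: [0.4484, -0.0172, 0.0613]
eef_rot: [[-0.548, 0.804, 0.232], [0.8, 0.585, -0.136], [-0.245, 0.111, -0.963]]
contact_force: [10.3, -5.9, -16.1]
width: 0.0261
grasp pt face [-1.2 49.5 49.4] rot face [-0.004  0.003  0.506] F [  0.   -7.4 -18.6] M [-0.92 -0.77  0.52] w 26.1 t 9.8 j [ 0.02  0.2  -0.28  2.33  0.56  0.48  1.46]
t: 10.6
ee_pos: [0.4452, 0.002, 0.062]
eef_rot: [[0.277, 0.943, 0.182], [0.931, -0.311, 0.192], [0.238, 0.116, -0.964]]
contact_force: [9.7, 1.4, -22.9]
width: 0.0259
grasp pt face [-1.  49.1 50.2] rot face [-0.002 -0.    -0.501] F [ -2.9  -0.1 -24.7] M [-0.95 -0.63  0.37] w 25.9 t 10.6 j [ 0.4   0.24 -0.37  2.28 -0.26  0.47  1.53]
```

```bash
python3 -m jog '[{"slide":[-2.56,0.1,-0.16],"twist":[0,-0.043,-0.117]},{"slide":[-2.56,0.1,-0.16],"twist":[0,-0.043,-0.117]},{"slide":[-2.56,0.1,-0.16],"twist":[0,-0.043,-0.117]},{"slide":[-2.56,0.1,-0.16],"twist":[0,-0.043,-0.117]},{"slide":[-2.56,0.1,-0.16],"twist":[0,-0.043,-0.117]},{"slide":[-2.56,0.1,-0.16],"twist":[0,-0.043,-0.117]},{"slide":[-2.56,0.1,-0.16],"twist":[0,-0.043,-0.117]},{"slide":[-2.56,0.1,-0.16],"twist":[0,-0.043,-0.117]}]'; python3 q2.py
python3 -m jog '[{"slide":[2.56,0.1,-0.2],"twist":[0,0.043,0.117]},{"slide":[2.56,0.1,-0.2],"twist":[0,0.043,0.117]},{"slide":[2.56,0.1,-0.2],"twist":[0,0.043,0.117]},{"slide":[2.56,0.1,-0.2],"twist":[0,0.043,0.117]},{"slide":[2.56,0.1,-0.2],"twist":[0,0.043,0.117]},{"slide":[2.56,0.1,-0.2],"twist":[0,0.043,0.117]},{"slide":[2.56,0.1,-0.2],"twist":[0,0.043,0.117]},{"slide":[2.56,0.1,-0.2],"twist":[0,0.043,0.117]}]'; python3 q2.py; python3 look.py 9 wrist scene
```

```text
t: 11.4
ee_pos: [0.4479, -0.0175, 0.0631]
eef_rot: [[-0.547, 0.804, 0.233], [0.801, 0.583, -0.136], [-0.245, 0.112, -0.963]]
contact_force: [11.6, -5.0, -21.8]
width: 0.0262
grasp pt face [-0.8 49.3 51.2] rot face [-0.004  0.002  0.505] F [ -1.6  -6.8 -24.3] M [-0.78 -0.88  0.03] w 26.2 t 11.4 j [ 0.02  0.2  -0.28  2.33  0.55  0.48  1.47]
t: 12.2
ee_pos: [0.4443, 0.0018, 0.0639]
eef_rot: [[0.277, 0.943, 0.183], [0.931, -0.311, 0.192], [0.238, 0.117, -0.964]]
contact_force: [10.6, -0.2, -21.4]
width: 0.0262
grasp pt face [-0.9 49.  52.3] rot face [-0.003 -0.001 -0.501] F [ -1.6  -1.9 -23.8] M [-1.05 -0.69  0.44] w 26.2 t 12.2 j [ 0.39  0.23 -0.36  2.28 -0.27  0.48  1.54]
wrist 3319 [[-26.1, -11.2, -79.5], [-0.1, 10.2, -32.4]]
wrist 3260 [[0.4, -11.1, -79.5], [25.9, 10.3, -32.4]]
wrist headtop 2633 [[-14.7, 31.0, 55.4], [-0.8, 50.0, 65.7], [12.2, 69.5, 67.0]]
scene 166 [[-26.9, -13.8, -79.4], [-0.8, 8.6, -38.8]]
scene 178 [[0.2, -13.2, -79.3], [28.1, 15.7, -32.5]]
scene headtop 92 [[-14.5, 31.0, 55.8], [-2.4, 49.0, 62.7], [14.1, 69.9, 66.8]]
```

View pics/wrist9.png

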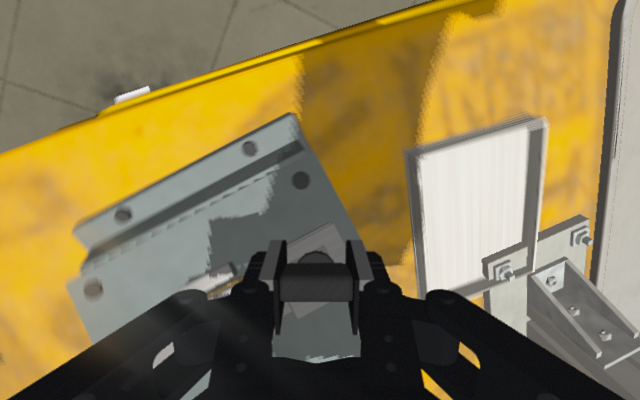

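The head keeps the same place in the jaws, at wrist (315,285), and its top has risen about 3 mm. Continuing the sweeps.

```bash
python3 -m jog '[{"slide":[-2.56,0.1,-0.2],"twist":[0,-0.043,-0.117]},{"slide":[-2.56,0.1,-0.2],"twist":[0,-0.043,-0.117]},{"slide":[-2.56,0.1,-0.2],"twist":[0,-0.043,-0.117]},{"slide":[-2.56,0.1,-0.2],"twist":[0,-0.043,-0.117]},{"slide":[-2.56,0.1,-0.2],"twist":[0,-0.043,-0.117]},{"slide":[-2.56,0.1,-0.2],"twist":[0,-0.043,-0.117]},{"slide":[-2.56,0.1,-0.2],"twist":[0,-0.043,-0.117]},{"slide":[-2.56,0.1,-0.2],"twist":[0,-0.043,-0.117]}]'; python3 q2.py
python3 -m jog '[{"slide":[2.56,0.1,-0.2],"twist":[0,0.043,0.117]},{"slide":[2.56,0.1,-0.2],"twist":[0,0.043,0.117]},{"slide":[2.56,0.1,-0.2],"twist":[0,0.043,0.117]},{"slide":[2.56,0.1,-0.2],"twist":[0,0.043,0.117]},{"slide":[2.56,0.1,-0.2],"twist":[0,0.043,0.117]},{"slide":[2.56,0.1,-0.2],"twist":[0,0.043,0.117]},{"slide":[2.56,0.1,-0.2],"twist":[0,0.043,0.117]},{"slide":[2.56,0.1,-0.2],"twist":[0,0.043,0.117]}]'; python3 q2.py
python3 -m jog '[{"slide":[-2.56,0.1,-0.2],"twist":[0,-0.043,-0.117]},{"slide":[-2.56,0.1,-0.2],"twist":[0,-0.043,-0.117]},{"slide":[-2.56,0.1,-0.2],"twist":[0,-0.043,-0.117]},{"slide":[-2.56,0.1,-0.2],"twist":[0,-0.043,-0.117]},{"slide":[-2.56,0.1,-0.2],"twist":[0,-0.043,-0.117]},{"slide":[-2.56,0.1,-0.2],"twist":[0,-0.043,-0.117]},{"slide":[-2.56,0.1,-0.2],"twist":[0,-0.043,-0.117]},{"slide":[-2.56,0.1,-0.2],"twist":[0,-0.043,-0.117]}]'; python3 q2.py
python3 -m jog '[{"slide":[2.56,0.1,-0.2],"twist":[0,0.043,0.117]},{"slide":[2.56,0.1,-0.2],"twist":[0,0.043,0.117]},{"slide":[2.56,0.1,-0.2],"twist":[0,0.043,0.117]},{"slide":[2.56,0.1,-0.2],"twist":[0,0.043,0.117]},{"slide":[2.56,0.1,-0.2],"twist":[0,0.043,0.117]},{"slide":[2.56,0.1,-0.2],"twist":[0,0.043,0.117]},{"slide":[2.56,0.1,-0.2],"twist":[0,0.043,0.117]},{"slide":[2.56,0.1,-0.2],"twist":[0,0.043,0.117]}]'; python3 q2.py
```

```text
t: 13.1
ee_pos: [0.4466, -0.0168, 0.065]
eef_rot: [[-0.548, 0.804, 0.233], [0.8, 0.584, -0.134], [-0.244, 0.113, -0.963]]
contact_force: [12.8, -3.3, -26.4]
width: 0.026
grasp pt face [-0.9 50.2 53.5] rot face [-0.003  0.002  0.505] F [ -2.6  -5.2 -28.9] M [-0.11 -0.86 -0.12] w 26.0 t 13.1 j [ 0.02  0.19 -0.28  2.34  0.54  0.49  1.48]
t: 13.9
ee_pos: [0.4431, 0.0018, 0.066]
eef_rot: [[0.277, 0.943, 0.183], [0.931, -0.311, 0.192], [0.238, 0.117, -0.964]]
contact_force: [9.2, -1.2, -20.1]
width: 0.0259
grasp pt face [-0.8 49.2 54.7] rot face [-0.002 -0.001 -0.501] F [ -2.3  -2.6 -21.9] M [-1.38 -0.6   0.42] w 25.9 t 13.9 j [ 0.38  0.22 -0.34  2.28 -0.28  0.48  1.55]
t: 14.7
ee_pos: [0.4452, -0.0173, 0.0674]
eef_rot: [[-0.547, 0.804, 0.233], [0.8, 0.584, -0.135], [-0.245, 0.112, -0.963]]
contact_force: [8.7, -2.4, -16.4]
width: 0.0257
grasp pt face [-0.9 49.9 56.3] rot face [-0.004  0.002  0.505] F [ -1.1  -3.7 -18.4] M [-0.26 -0.42 -0.03] w 25.7 t 14.7 j [ 0.02  0.18 -0.28  2.34  0.53  0.49  1.49]
t: 15.5
ee_pos: [0.4418, 0.0017, 0.0685]
eef_rot: [[0.277, 0.943, 0.182], [0.931, -0.311, 0.192], [0.238, 0.116, -0.964]]
contact_force: [5.9, 0.7, -13.4]
width: 0.0261
grasp pt face [-0.7 49.3 57.6] rot face [-0.002 -0.001 -0.501] F [ -1.5  -0.2 -14.6] M [-0.72 -0.26  0.3 ] w 26.1 t 15.5 j [ 0.37  0.22 -0.33  2.29 -0.28  0.49  1.55]
```

```bash
python3 -m jog '[{"slide":[-2.56,0.1,-0.22],"twist":[0,-0.043,-0.117]},{"slide":[-2.56,0.1,-0.22],"twist":[0,-0.043,-0.117]},{"slide":[-2.56,0.1,-0.22],"twist":[0,-0.043,-0.117]},{"slide":[-2.56,0.1,-0.22],"twist":[0,-0.043,-0.117]},{"slide":[-2.56,0.1,-0.22],"twist":[0,-0.043,-0.117]},{"slide":[-2.56,0.1,-0.22],"twist":[0,-0.043,-0.117]},{"slide":[-2.56,0.1,-0.22],"twist":[0,-0.043,-0.117]},{"slide":[-2.56,0.1,-0.22],"twist":[0,-0.043,-0.117]}]'; python3 q2.py
python3 -m jog '[{"slide":[2.56,0.1,-0.22],"twist":[0,0.043,0.117]},{"slide":[2.56,0.1,-0.22],"twist":[0,0.043,0.117]},{"slide":[2.56,0.1,-0.22],"twist":[0,0.043,0.117]},{"slide":[2.56,0.1,-0.22],"twist":[0,0.043,0.117]}]'; python3 q2.py
```

```text
t: 16.3
ee_pos: [0.4439, -0.0174, 0.0705]
eef_rot: [[-0.548, 0.803, 0.233], [0.8, 0.585, -0.136], [-0.246, 0.112, -0.963]]
contact_force: [-0.4, -0.6, -0.8]
width: 0.0262
grasp pt face [-0.5 50.1 59.6] rot face [-0.004  0.001  0.506] F [-0.9 -0.5 -0.5] M [ 0.1   0.28 -0.07] w 26.2 t 16.3 j [ 0.02  0.17 -0.28  2.34  0.52  0.5   1.5 ]
t: 16.7
ee_pos: [0.44, -0.0079, 0.0698]
eef_rot: [[-0.15, 0.974, 0.171], [0.989, 0.148, 0.024], [-0.002, 0.173, -0.985]]
contact_force: [0.3, -0.3, -0.6]
width: 0.0261
grasp pt face [-0.4 50.  60.2] rot face [-0.003  0.    -0.002] F [-0.  -0.3 -0.7] M [-0.07  0.09 -0.05] w 26.1 t 16.7 j [ 0.18  0.19 -0.29  2.29  0.1   0.5   1.54]
```

Force dropped to zero, so the pin is free. Drawing it straight out.

```bash
python3 -m jog '[{"slide":[0,-1.7,-4.7],"twist":[0,0,0]},{"slide":[0,-1.7,-4.7],"twist":[0,0,0]},{"slide":[0,-1.7,-4.7],"twist":[0,0,0]},{"slide":[0,-1.7,-4.7],"twist":[0,0,0]},{"slide":[0,-1.7,-4.7],"twist":[0,0,0]},{"slide":[0,-2.05,-5.6],"twist":[0,0,0]},{"slide":[0,-2.05,-5.6],"twist":[0,0,0]},{"slide":[0,-2.05,-5.6],"twist":[0,0,0]},{"slide":[0,-2.05,-5.6],"twist":[0,0,0]},{"slide":[0,-2.05,-5.6],"twist":[0,0,0]},{"slide":[0,0,0],"twist":[0,0,0]},{"slide":[0,0,0],"twist":[0,0,0]}]'; python3 q2.py; python3 look.py 10 wrist side scene
```

```text
t: 17.9
ee_pos: [0.4124, -0.0125, 0.1169]
eef_rot: [[-0.151, 0.974, 0.17], [0.989, 0.149, 0.024], [-0.003, 0.172, -0.985]]
contact_force: [0.1, 0.0, -0.5]
width: 0.0254
grasp pt face [ -1.   49.7 115. ] rot face [-0.004  0.001 -0.001] F [-0.2 -0.  -0.5] M [ 0.    0.21 -0.05] w 25.4 t 17.9 j [ 0.23  0.05 -0.31  2.29  0.01  0.63  1.63]
wrist 3273 [[-26.4, -11.3, -79.4], [-0.1, 10.1, -40.4]]
wrist 3116 [[0.3, -11.3, -79.6], [25.5, 10.3, -41.1]]
side 219 [[-26.1, -6.3, -79.3], [-0.2, 17.2, -33.8]]
side 230 [[0.2, -4.1, -78.0], [27.2, 17.1, -33.8]]
side headtop 27 [[-2.5, 44.7, 55.8], [4.0, 50.6, 61.0], [5.8, 55.2, 66.7]]
scene 82 [[-19.3, -12.5, -78.6], [-2.8, 6.2, -39.4]]
scene 132 [[13.5, -12.6, -75.6], [28.5, 9.9, -38.5]]
scene headtop 19 [[-9.7, 49.7, 56.1], [-5.9, 53.9, 61.8], [0.9, 57.3, 65.9]]
```

View pics/side10.png

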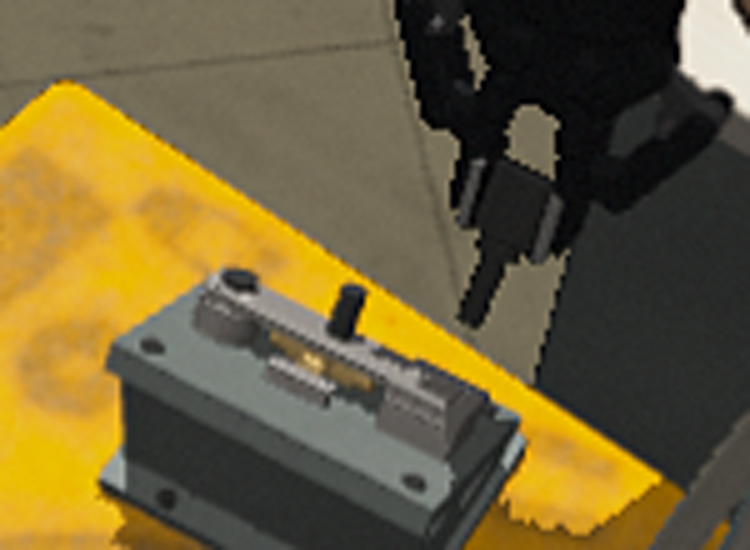

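View pics/wrist10.png

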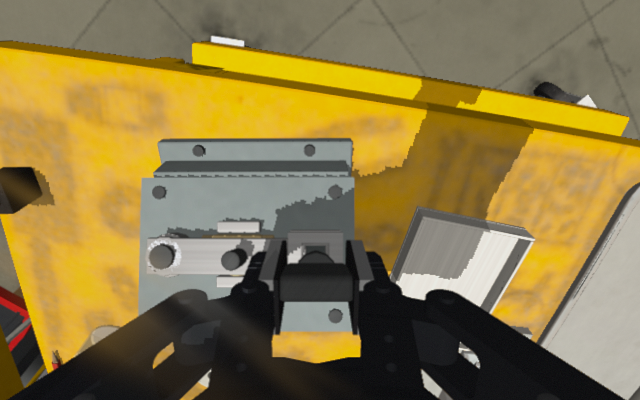

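The pin is out and held: tip at side-crop (470,320), strap hole empty. Next is the route to the tray, so I'll check the tray corners and where the nearby hose hangs.

```bash
python3 - <<'E'
from h import *
for n in ("side10","scene10","side0","scene0"):
    c=np.load(f"pics/{n}.npz");P=cloud(c).reshape(-1,3);d=c["depth"].ravel()
    q=P[(d>0)&(P[:,0]>.3)&(P[:,0]<.6)&(P[:,1]>.08)&(P[:,1]<.32)&(P[:,2]>.035)&(P[:,2]<.5)]
    print(n,len(q))
    if n in("side0","scene0"):
        for z in np.arange(.04,.5,.04):
            a=q[(q[:,2]>=z)&(q[:,2]<z+.04)]
            if len(a): print(round(z,2),len(a),a.min(0).round(3),a.max(0).round(3))
# tray from wrist10
c=np.load("pics/wrist10.npz");P=cloud(c)
for nm,(u,v) in dict(nearR=(418,206),nearL=(535,240),a=(400,275),fl=(440,250)).items():
    T=c["pose"];n=cv2.undistortPoints(np.array([[[u,v]]],float),c["camera_matrix"],c["dist_coeffs"]).ravel()
    dd=T[:3,:3]@[n[0],n[1],1];s=(.02-T[2,3])/dd[2];print(nm,(T[:3,3]+s*dd).round(3),P[v,u].round(3))
c8=np.load("pics/wrist8.npz");T=c8["pose"]
for u,v in ((405,148),(549,112),(421,296),(541,253)):
    n=cv2.undistortPoints(np.array([[[u,v]]],float),c8["camera_matrix"],c8["dist_coeffs"]).ravel()
    dd=T[:3,:3]@[n[0],n[1],1];s=(.02-T[2,3])/dd[2];print((T[:3,3]+s*dd).round(3))
E
```

```text
side10 459
scene10 1549
side0 456
0.04 2 [0.396 0.258 0.061] [0.401 0.263 0.067]
0.2 6 [0.5   0.25  0.233] [0.507 0.252 0.239]
0.24 102 [0.503 0.252 0.241] [0.532 0.28  0.279]
0.28 158 [0.524 0.275 0.281] [0.558 0.312 0.32 ]
0.32 75 [0.549 0.306 0.32 ] [0.566 0.32  0.335]
0.44 21 [0.573 0.228 0.466] [0.575 0.231 0.479]
0.48 92 [0.557 0.228 0.48 ] [0.574 0.268 0.5  ]
scene0 1557
0.04 204 [0.364 0.247 0.04 ] [0.408 0.317 0.08 ]
0.08 113 [0.4   0.236 0.08 ] [0.431 0.252 0.119]
0.12 112 [0.425 0.231 0.121] [0.455 0.242 0.16 ]
0.16 116 [0.45  0.231 0.16 ] [0.481 0.244 0.2  ]
0.2 114 [0.476 0.238 0.201] [0.503 0.26  0.239]
0.24 130 [0.498 0.174 0.24 ] [0.599 0.283 0.28 ]
0.28 213 [0.521 0.174 0.28 ] [0.599 0.314 0.319]
0.32 118 [0.548 0.183 0.32 ] [0.594 0.32  0.359]
0.36 103 [0.572 0.192 0.36 ] [0.585 0.21  0.4  ]
0.4 117 [0.568 0.203 0.4  ] [0.581 0.222 0.44 ]
0.44 118 [0.56  0.215 0.44 ] [0.574 0.236 0.48 ]
0.48 79 [0.546 0.229 0.48 ] [0.567 0.271 0.5  ]
nearR [0.439 0.079 0.02 ] [0.447 0.087 0.002]
nearL [0.457 0.197 0.02 ] [0.467 0.213 0.   ]
a [0.513 0.083 0.02 ] [0.512 0.082 0.022]
fl [0.48  0.112 0.02 ] [0.489 0.12  0.005]
[0.44  0.079 0.02 ]
[0.453 0.196 0.02 ]
[0.573 0.07  0.02 ]
[0.585 0.19  0.02 ]
```

```bash
cat > place.py <<'E'
from ik import *
from rel import *
import sys
def ptool(tilt,az,tipw):
    t=np.radians(tilt);a=np.radians(az);x=np.array([-np.sin(a),np.cos(a),0]);z=np.array([np.sin(t)*np.cos(a),np.sin(t)*np.sin(a),-np.cos(t)])
    Rg=np.stack([x,np.cross(z,x),z],1)
    return np.array(tipw)-Rg@np.array([0,.0201,-.0047]),Rg
if __name__=="__main__":
    tilt,az=float(sys.argv[1]),float(sys.argv[2]);tip=[float(v) for v in sys.argv[3:6]]
    p,Rg=ptool(tilt,az,tip);p0,Rc,s=st();print("tip now",(p0+Rc@np.array([0,.0201,-.0047])).round(3))
    d,rv=rows(p,Rg);print("slide",d.round(1),"rv",rv.round(3),"tipslide",(Rc.T@(np.array(tip)-(p0+Rc@np.array([0,.0201,-.0047])))*1000).round(1))
    q,a,b=ik(p,Rg,s["joint_pos"],m=.01);print(q.round(2),round(a,4),round(b,4),"now",np.round(s["joint_pos"],2))
E
python3 place.py 30 -6 .543 .126 .012;python3 place.py 30 -6 .543 .126 .082;python3 place.py 10 8.8 .46 .12 .12
```

```text
tip now [ 0.431 -0.009  0.125]
slide [121.1 113.3 139.9] rv [-0.349 -0.086  0.243] tipslide [117.2 110.  133.2]
[-0.69  0.45  0.17  2.4   2.06  0.27 -1.11] 0.0 0.0 now [ 0.23  0.05 -0.31  2.29  0.01  0.63  1.63]
tip now [ 0.431 -0.009  0.125]
slide [120.9 125.3  70.9] rv [-0.349 -0.086  0.243] tipslide [117.1 122.   64.2]
[-0.4   0.27 -0.17  2.35  1.33  0.37 -0.32] 0.0 0.0 now [ 0.23  0.05 -0.31  2.29  0.01  0.63  1.63]
tip now [ 0.431 -0.009  0.125]
slide [123.6  46.8  12.6] rv [-0.003  0.003 -0.001] tipslide [123.6  46.8  12.5]
[-1.48  0.26  1.27  2.27 -0.4   0.65  1.79] 0.0 0.0 now [ 0.23  0.05 -0.31  2.29  0.01  0.63  1.63]
```

```bash
for t in 10 15 20; do python3 place.py $t -6 .540 .126 .012 | tail -1; python3 place.py $t -6 .540 .126 .072|tail -1; done;  python3 place.py 15 -6 .52 .126 .11
```

```text
[-0.09  0.46 -0.37  2.11  0.54  0.5   0.59] 0.0 0.0 now [ 0.23  0.05 -0.31  2.29  0.01  0.63  1.63]
[-0.33  0.33 -0.07  2.09  0.2   0.57  0.91] 0.0 0.0 now [ 0.23  0.05 -0.31  2.29  0.01  0.63  1.63]
[-0.75  0.45  0.39  2.22 -0.14  0.28  1.19] 0.0 0.0 now [ 0.23  0.05 -0.31  2.29  0.01  0.63  1.63]
[-0.19  0.32 -0.28  2.15  0.48  0.5   0.62] 0.0 0.0 now [ 0.23  0.05 -0.31  2.29  0.01  0.63  1.63]
[-0.45  0.41 -0.02  2.27  0.88  0.25  0.16] 0.0 0.0 now [ 0.23  0.05 -0.31  2.29  0.01  0.63  1.63]
[-0.23  0.3  -0.27  2.22  0.71  0.42  0.37] 0.0 0.0 now [ 0.23  0.05 -0.31  2.29  0.01  0.63  1.63]
tip now [ 0.431 -0.009  0.125]
slide [125.1 105.5  34.6] rv [-0.089 -0.053  0.251] tipslide [120.5 104.4  32.7]
[-0.45  0.21  0.01  2.17  0.26  0.55  0.81] 0.0 0.0 now [ 0.23  0.05 -0.31  2.29  0.01  0.63  1.63]
```

```bash
python3 -m jog '[{"slide":[10,0,-2],"twist":[0,0,0]},{"slide":[18,0,-3],"twist":[0,0,0]},{"slide":[20,2,-3],"twist":[0,0,0]},{"slide":[20,5,0],"twist":[0,0,0]},{"slide":[20,10,0],"twist":[-0.013,-0.008,0.036]},{"slide":[16,14,0],"twist":[-0.013,-0.008,0.036]},{"slide":[10,16,3],"twist":[-0.013,-0.008,0.036]},{"slide":[4,16,6],"twist":[-0.013,-0.008,0.036]},{"slide":[4,16,8],"twist":[-0.013,-0.008,0.036]},{"slide":[2,14,8],"twist":[-0.013,-0.008,0.036]},{"slide":[0,6,5],"twist":[-0.011,-0.005,0.035]},{"slide":[0,0,0],"twist":[0,0,0]}]'; python3 place.py 15 -6 .540 .126 .05
```

```text
t: 19.25
ee_pos: [0.4981, 0.1157, 0.1144]
eef_rot: [[0.104, 0.961, 0.257], [0.995, -0.101, -0.027], [0.0, 0.258, -0.966]]
contact_force: [0.4, -1.1, -0.3]
width: 0.0258
tip now [0.516 0.114 0.124]
slide [14.6  2.5 77.4] rv [-0.001 -0.     0.   ] tipslide [14.6  2.5 77.4]
[-0.12  0.37 -0.36  2.16  0.6   0.48  0.5 ] 0.0 0.0 now [-0.08  0.2  -0.39  2.15  0.37  0.61  0.73]
```

```bash
python3 -m jog '[{"slide":[4,0.5,14],"twist":[0,0,0]},{"slide":[4,1,16],"twist":[0,0,0]},{"slide":[4,1,18],"twist":[0,0,0]},{"slide":[2.5,0,18],"twist":[0,0,0]},{"slide":[0,0,11],"twist":[0,0,0]},{"slide":[0,0,0],"twist":[0,0,0]}]'; python3 place.py 15 -6 .540 .126 .012; python3 - <<'E'
from h import *
from bench import env
for n,b,f in (("scene",(200,170,400,320),4),("side",(330,130,490,290),4)):
    c=env.camera(n);np.savez(f"pics/{n}11.npz",**c);crop(c,*b,f,f"pics/{n}11.png")
c=env.camera("wrist");np.savez("pics/wrist11.npz",**c);cv2.imwrite("pics/wrist11.png",c["frame"][:,:,::-1])
E
```

```text
t: 19.85
ee_pos: [0.5209, 0.127, 0.0404]
eef_rot: [[0.104, 0.961, 0.255], [0.995, -0.1, -0.028], [-0.001, 0.257, -0.966]]
contact_force: [-0.1, -0.9, -0.4]
width: 0.0261
tip now [0.539 0.125 0.05 ]
slide [ 1.1 -8.9 37. ] rv [-0.002  0.001  0.001] tipslide [ 1. -9. 37.]
[-0.18  0.44 -0.29  2.19  0.72  0.39  0.38] 0.0 0.0 now [-0.17  0.36 -0.3   2.17  0.56  0.46  0.54]
```

View pics/scene11.png

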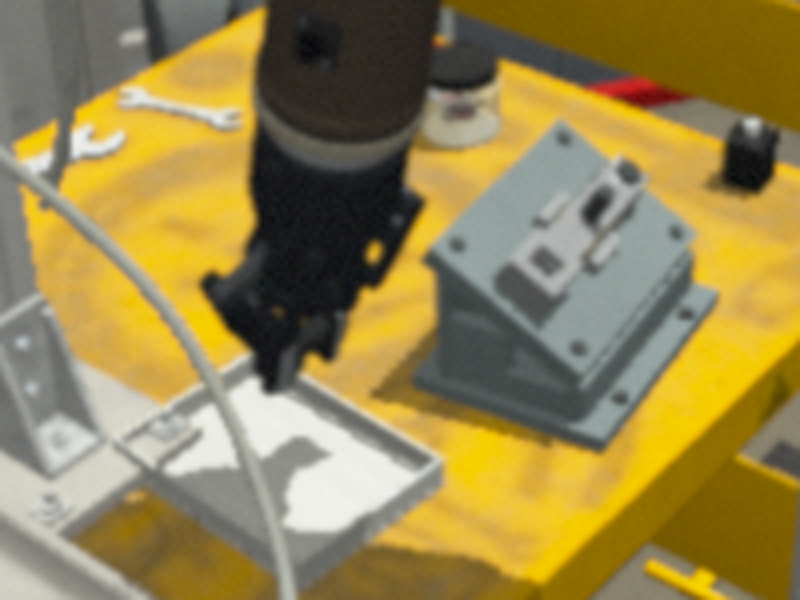

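View pics/wrist11.png

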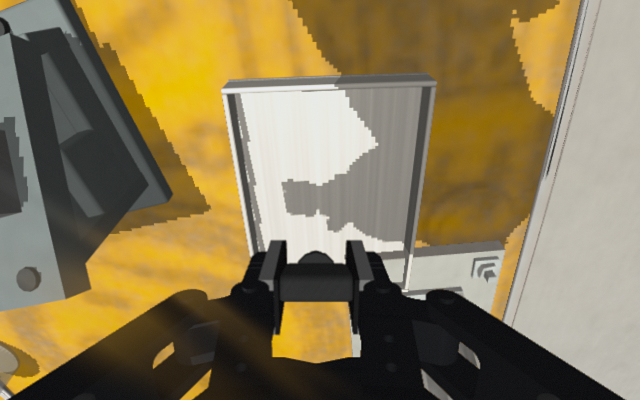

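```bash
python3 - <<'E'
from h import *
c=np.load("pics/wrist11.npz");T=c["pose"];P=cloud(c)
for u,v,z in ((222,89,.02),(437,76,.02),(248,250,.02),(408,285,.02)):
    n=cv2.undistortPoints(np.array([[[u,v]]],float),c["camera_matrix"],c["dist_coeffs"]).ravel()
    dd=T[:3,:3]@[n[0],n[1],1];s=(z-T[2,3])/dd[2];print((T[:3,3]+s*dd).round(3),P[v,u].round(3))
tip=np.array([.539,.125,.05]);print(proj(c,tip))
# pin tip shank in scene/side: points near pin
for n in ("scene11","side11"):
    c=np.load(f"pics/{n}.npz");P=cloud(c).reshape(-1,3);d=c["depth"].ravel()
    q=P[(d>0)&(abs(P[:,0]-.53)<.04)&(abs(P[:,1]-.127)<.02)&(P[:,2]>.03)&(P[:,2]<.09)]
    print(n,len(q)); 
    if len(q):print(q[q[:,2].argsort()][:5].round(3))
    for dz in (.05,): print(proj(c,tip))
E
```

```text
[0.447 0.086 0.02 ] [0.447 0.087 0.022]
[0.452 0.196 0.02 ] [0.457 0.201 0.002]
[0.554 0.078 0.02 ] [0.57  0.071 0.   ]
[0.598 0.185 0.02 ] [0.596 0.185 0.022]
[[315.91190967 257.93187661]]
scene11 61
[[0.529 0.125 0.047]
 [0.534 0.129 0.047]
 [0.531 0.129 0.048]
 [0.529 0.128 0.048]
 [0.538 0.128 0.05 ]]
[[265.55504028 265.06976161]]
side11 55
[[0.538 0.131 0.055]
 [0.541 0.131 0.055]
 [0.54  0.13  0.057]
 [0.538 0.13  0.06 ]
 [0.537 0.132 0.06 ]]
[[399.86071567 243.45323428]]
```

View pics/side11.png

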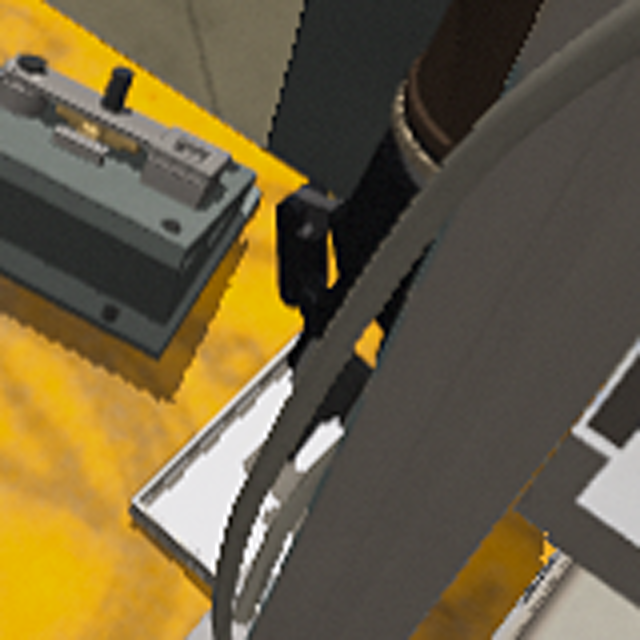

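The cameras put the pin tip at (0.538, 0.128, 0.05), as computed. The near tray edge is 110 mm long, as it should be, with its centre near (0.524, 0.138). Lowering.

```bash
python3 place.py 15 -6 .547 .132 .013; python3 -m jog '[{"slide":[3,-1,12],"twist":[0,0,0]},{"slide":[3,0,12],"twist":[0,0,0]},{"slide":[1,0,10],"twist":[0,0,0]},{"slide":[0,0,3],"twist":[0,0,0]},{"slide":[0,0,0],"twist":[0,0,0]}]';  python3 place.py 15 -6 .547 .132 .013
```

```text
tip now [0.54  0.126 0.052]
slide [ 7.1 -4.2 39.3] rv [ 0.001 -0.     0.   ] tipslide [ 7.1 -4.2 39.4]
[-0.19  0.44 -0.29  2.17  0.7   0.4   0.4 ] 0.0 0.0 now [-0.17  0.36 -0.3   2.17  0.56  0.47  0.54]
t: 20.5
ee_pos: [0.5311, 0.1334, 0.0057]
eef_rot: [[0.104, 0.961, 0.258], [0.995, -0.101, -0.027], [-0.0, 0.259, -0.966]]
contact_force: [-0.6, 0.7, -0.8]
width: 0.0258
tip now [0.549 0.131 0.015]
slide [ 0.3 -2.8  1.7] rv [0. 0. 0.] tipslide [ 0.3 -2.8  1.8]
[-0.24  0.44 -0.23  2.17  0.65  0.39  0.44] 0.0 0.0 now [-0.24  0.43 -0.23  2.17  0.64  0.39  0.45]
```

```bash
python3 -m jog '[{"slide":[0,-1.5,5.5],"twist":[0,0,0]},{"slide":[0,0,0],"twist":[0,0,0]}]'; python3 -m jog '[{"slide":[0,0,0],"twist":[0,0,0]},{"slide":[0,0,0],"twist":[0,0,0]},{"slide":[0,0,0],"twist":[0,0,0]},{"slide":[0,0,0],"twist":[0,0,0]},{"slide":[0,0,0],"twist":[0,0,0]},{"slide":[0,0,0],"twist":[0,0,0]}]' 50;  python3 - <<'E'
from h import *
from bench import env
for n,b,f in (("scene",(200,170,400,320),4),):
    c=env.camera(n);np.savez(f"pics/{n}12.npz",**c);crop(c,*b,f,f"pics/{n}12.png")
c=env.camera("wrist");np.savez("pics/wrist12.npz",**c);cv2.imwrite("pics/wrist12.png",c["frame"][:,:,::-1])
E
```

```text
t: 20.7
ee_pos: [0.531, 0.1334, -0.0002]
eef_rot: [[0.104, 0.961, 0.258], [0.995, -0.101, -0.027], [-0.0, 0.259, -0.966]]
contact_force: [-0.2, -0.4, -0.5]
width: 0.0256
t: 21.3
ee_pos: [0.5312, 0.1336, 0.0001]
eef_rot: [[0.104, 0.96, 0.258], [0.995, -0.101, -0.027], [0.0, 0.259, -0.966]]
contact_force: [0.1, 0.3, -0.1]
width: 0.0497
```

View pics/wrist12.png

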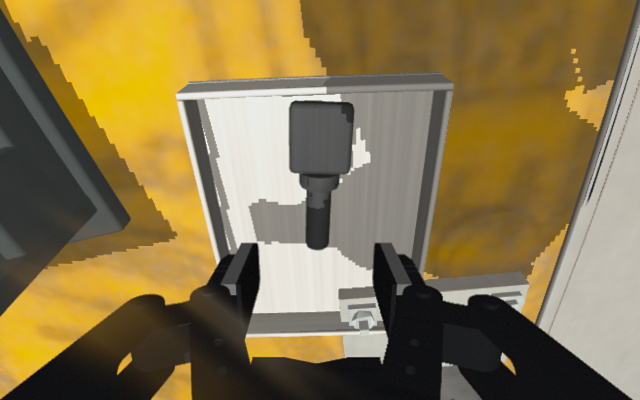

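View pics/scene12.png

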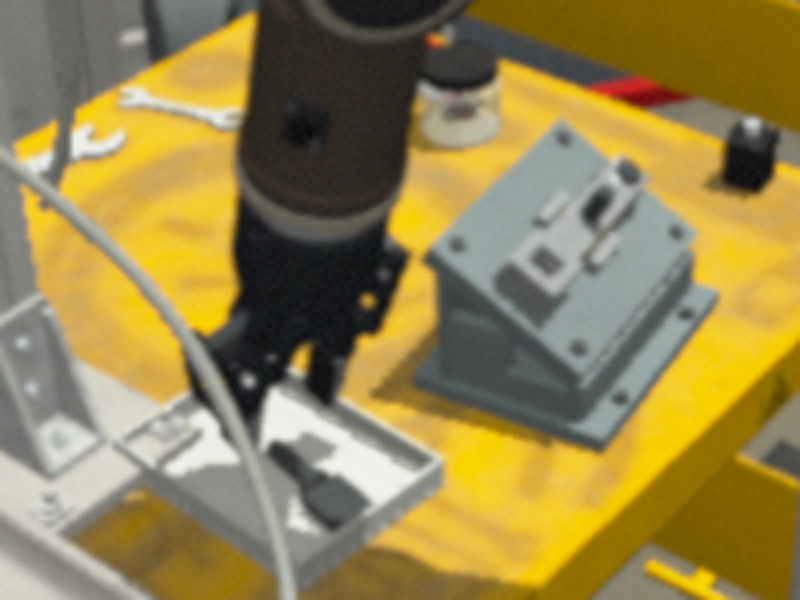

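The pin lies flat in the tray, head toward the robot: wrist head at (320,138), tip at (317,248), clear of the walls. The fingers are open and off it. Backing off and moving to the strap post.

```bash
python3 -m jog '[{"slide":[0,0,-15],"twist":[0,0,0]},{"slide":[0,0,-25],"twist":[0,0,0]},{"slide":[0,0,-35],"twist":[0,0,0]},{"slide":[0,0,-40],"twist":[0,0,0]},{"slide":[0,0,-25],"twist":[0,0,0]}]' 30
cat > sp.py <<'E'
from opt import *
import sys
al,px,py,tz=[float(v) for v in sys.argv[1:5]]
p,Rg=pose(np.radians(al),-1,0,tz,(px-.0005,py-.0005))
d,rv=rows(p,Rg);s=st()[2];print("slide",d.round(1),"rv",rv.round(3));q,a,b=ik(p,Rg,s["joint_pos"],m=.01);print(p.round(3),q.round(2),round(a,4),round(b,4),"now",np.round(s["joint_pos"],2))
E
python3 sp.py 20 0 0 .10;python3 sp.py 20 0 0 .031;python3 sp.py 20 .05 -.05 .031
```

```text
t: 21.9
ee_pos: [0.495, 0.1379, 0.1377]
eef_rot: [[0.104, 0.96, 0.26], [0.995, -0.101, -0.026], [0.001, 0.261, -0.965]]
contact_force: [-0.2, 1.1, 0.6]
width: 0.0298
slide [-206.8  -57.4    2.9] rv [ 0.09   0.055 -0.253]
[ 0.419 -0.062  0.12 ] [ 0.53  0.09 -0.48  2.26  0.01  0.64  1.78] 0.0 0.0 now [-0.09  0.17 -0.42  2.12  0.36  0.67  0.71]
slide [-198.   -40.8   69.3] rv [ 0.09   0.055 -0.253]
[ 0.453 -0.057  0.06 ] [ 0.56  0.27 -0.57  2.25  0.24  0.51  1.53] 0.0 0.0 now [-0.09  0.17 -0.42  2.12  0.36  0.67  0.71]
slide [-235.3   18.5   59.5] rv [ 0.09   0.055 -0.253]
[ 0.504 -0.1    0.085] [ 0.62  0.32 -0.56  2.1   0.22  0.61  1.65] 0.0 0.0 now [-0.09  0.17 -0.42  2.12  0.36  0.67  0.71]
```

```bash
python3 -m jog '[{"slide":[-10,-4,0],"twist":[0.03,0.018,-0.084]},{"slide":[-20,-6,0],"twist":[0.03,0.018,-0.084]},{"slide":[-25,-5,0],"twist":[0.03,0.018,-0.085]},{"slide":[-30,0,0],"twist":[0,0,0]},{"slide":[-30,0,0],"twist":[0,0,0]},{"slide":[-30,0,0],"twist":[0,0,0]},{"slide":[-25,0,0],"twist":[0,0,0]},{"slide":[0,0,0],"twist":[0,0,0]}]' 30; python3 sp.py 20 0 0 .10
```

```text
t: 22.7
ee_pos: [0.4986, -0.0349, 0.132]
eef_rot: [[-0.148, 0.974, 0.169], [0.989, 0.146, 0.023], [-0.002, 0.171, -0.985]]
contact_force: [-0.1, 0.3, -0.3]
width: 0.0298
slide [-15.1 -83.4  -1.8] rv [-0.003  0.003 -0.005]
[ 0.419 -0.062  0.12 ] [ 0.48  0.08 -0.42  2.26 -0.01  0.64  1.79] 0.0 0.0 now [ 0.33  0.19 -0.38  2.09  0.09  0.7   1.62]
```

```bash
python3 -m jog '[{"slide":[-5,-25,0],"twist":[-0.003,0.003,-0.005]},{"slide":[-5,-30,-1],"twist":[0,0,0]},{"slide":[-5,-28,-1],"twist":[0,0,0]},{"slide":[0,0,0],"twist":[0,0,0]}]' ; python3 sp.py 20 0 0 .031; python3 look.py 13 wrist side
```

```text
t: 23.1
ee_pos: [0.4157, -0.0594, 0.1187]
eef_rot: [[-0.157, 0.973, 0.168], [0.988, 0.155, 0.027], [0.0, 0.17, -0.985]]
contact_force: [0.5, -0.3, -0.3]
width: 0.0299
slide [-3.4 27.  64.4] rv [-0.003 -0.001  0.004]
[ 0.453 -0.057  0.06 ] [ 0.4   0.25 -0.39  2.25  0.13  0.49  1.64] 0.0 0.0 now [ 0.44  0.08 -0.39  2.26 -0.01  0.64  1.79]
wrist 1985 [[-28.7, -11.4, -79.7], [-15.3, 10.8, -43.3]]
wrist 2020 [[14.2, -11.3, -79.8], [27.7, 10.9, -43.3]]
side 133 [[-28.6, -6.9, -79.1], [-14.2, 17.0, -41.9]]
side 112 [[15.1, -2.6, -79.1], [29.3, 17.5, -43.6]]
```

View pics/wrist13.png

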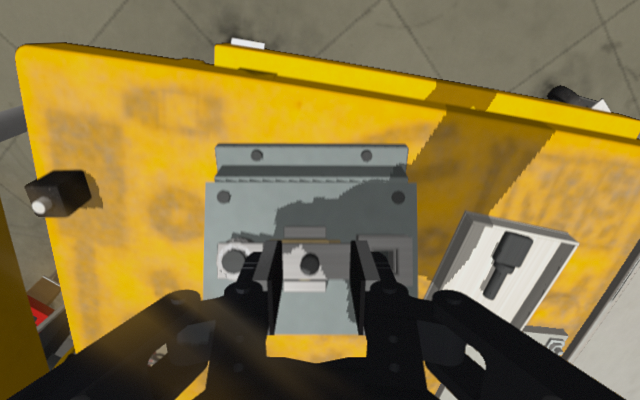

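The post, at (310,262), is centred between the pads and the pin is still in the tray. Descending and gripping the post lightly.

```bash
python3 -m jog '[{"slide":[-1,4.5,10.7],"twist":[-0.003,0,0.004]},{"slide":[-1,4.5,10.7],"twist":[0,0,0]},{"slide":[-1,4.5,10.7],"twist":[0,0,0]},{"slide":[-0.4,4.5,10.7],"twist":[0,0,0]},{"slide":[0,4.5,10.7],"twist":[0,0,0]},{"slide":[0,4.5,10],"twist":[0,0,0]},{"slide":[0,0,0],"twist":[0,0,0]}]' ; python3 sp.py 20 0 0 .031; python3 q2.py; python3 -m jog '[{"slide":[0,0,0],"twist":[0,0,0]},{"slide":[0,0,0],"twist":[0,0,0]},{"slide":[0,0,0],"twist":[0,0,0]},{"slide":[0,0,0],"twist":[0,0,0]}]' 0 40; python3 q2.py;  python3 - <<'E'
from opt import *
_,Rg=pose(np.radians(20),-1,0,.03)
A=Rg.T@R
prev=None
for th in np.arange(0,1.501,.1):
    c=np.array([50*np.sin(th),-50+50*np.cos(th),0])
    if prev is not None: print(round(th,2),(A@(c-prev)).round(2))
    prev=c
E
```

```text
t: 23.9
ee_pos: [0.4576, -0.0556, 0.0605]
eef_rot: [[-0.156, 0.973, 0.173], [0.988, 0.153, 0.03], [0.002, 0.175, -0.985]]
contact_force: [-0.5, 0.2, 0.6]
width: 0.0298
slide [-0.5 -4.5 -0.1] rv [ 0.002 -0.003  0.002]
[ 0.453 -0.057  0.06 ] [ 0.37  0.24 -0.36  2.26  0.11  0.49  1.66] 0.0 0.0 now [ 0.36  0.25 -0.36  2.25  0.11  0.49  1.66]
grasp pt face [ 3.6 -0.2 47.3] rot face [ 0.003 -0.002  0.001] F [-0.1  0.3  0.8] M [ 0.05  0.13 -0.02] w 29.8 t 23.9 j [ 0.36  0.25 -0.36  2.25  0.11  0.49  1.66]
t: 24.3
ee_pos: [0.4574, -0.0567, 0.0621]
eef_rot: [[-0.154, 0.972, 0.175], [0.988, 0.152, 0.028], [0.001, 0.177, -0.984]]
contact_force: [2.6, -3.2, -7.4]
width: 0.0098
grasp pt face [ 4.  -1.1 48.8] rot face [ 0.001 -0.004  0.   ] F [-1.9 -3.6 -7.5] M [-0.58  0.02  0.23] w 9.8 t 24.3 j [ 0.37  0.24 -0.36  2.25  0.11  0.49  1.66]
0.1 [-0.25  4.69 -1.71]
0.2 [-0.75  4.64 -1.69]
0.3 [-1.24  4.55 -1.66]
0.4 [-1.71  4.41 -1.61]
0.5 [-2.17  4.23 -1.54]
0.6 [-2.61  4.   -1.46]
0.7 [-3.02  3.74 -1.36]
0.8 [-3.41  3.44 -1.25]
0.9 [-3.75  3.1  -1.13]
1.0 [-4.07  2.73 -0.99]
1.1 [-4.34  2.34 -0.85]
1.2 [-4.56  1.92 -0.7 ]
1.3 [-4.74  1.48 -0.54]
1.4 [-4.88  1.03 -0.37]
1.5 [-4.96  0.57 -0.21]
```

```bash
python3 -m jog '[{"slide":[-0.25,4.7,-1.7],"twist":[0,0,0]},{"slide":[-0.75,4.6,-1.7],"twist":[0,0,0]},{"slide":[-1.25,4.5,-1.65],"twist":[0,0,0]},{"slide":[-1.7,4.4,-1.6],"twist":[0,0,0]},{"slide":[-2.2,4.2,-1.55],"twist":[0,0,0]}]'; python3 q2.py; python3 -m jog '[{"slide":[-2.6,4.0,-1.45],"twist":[0,0,0]},{"slide":[-3.0,3.7,-1.35],"twist":[0,0,0]},{"slide":[-3.4,3.4,-1.25],"twist":[0,0,0]},{"slide":[-3.75,3.1,-1.15],"twist":[0,0,0]},{"slide":[-4.1,2.7,-1.0],"twist":[0,0,0]}]'; python3 q2.py; python3 look.py 14 wrist
```

```text
t: 24.8
ee_pos: [0.4788, -0.0583, 0.0741]
eef_rot: [[-0.156, 0.972, 0.174], [0.988, 0.153, 0.029], [0.002, 0.176, -0.984]]
contact_force: [-5.2, 2.6, -10.0]
width: 0.0102
grasp pt face [28.1 -6.1 48.8] rot face [ 0.003 -0.003  0.001] F [-9.1  3.4 -6.3] M [ 0.83  1.36 -0.49] w 10.2 t 24.8 j [ 0.37  0.25 -0.36  2.19  0.11  0.54  1.67]
t: 25.3
ee_pos: [0.4996, -0.0706, 0.0848]
eef_rot: [[-0.158, 0.971, 0.179], [0.988, 0.154, 0.031], [0.003, 0.182, -0.983]]
contact_force: [-0.2, 8.6, -1.4]
width: 0.0099
grasp pt face [ 49.3 -21.5  48.8] rot face [ 0.004 -0.009  0.002] F [ 0.3  8.5 -1.8] M [ 1.77 -0.04 -0.83] w 9.9 t 25.3 j [ 0.39  0.27 -0.36  2.14  0.1   0.58  1.71]
wrist 2495 [[-18.9, -13.3, -79.3], [-0.0, 14.9, -32.1]]
wrist 2362 [[0.3, -12.8, -79.3], [31.6, 17.6, -32.2]]
```

View pics/wrist14.png

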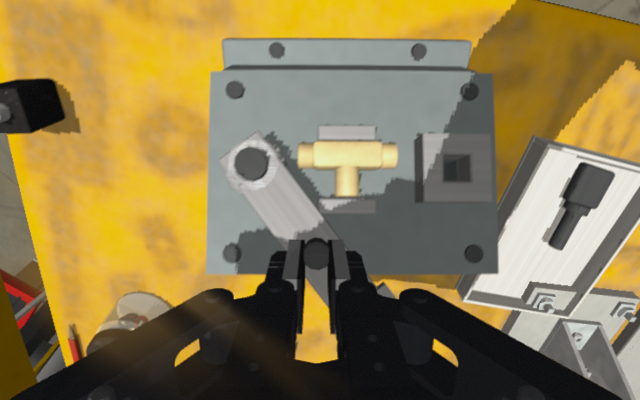

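The strap has swung about 1 rad: pivot at (250,165), post still held at (316,250). Finishing the arc.

```bash
python3 -m jog '[{"slide":[-4.35,2.3,-0.85],"twist":[0,0.004,0]},{"slide":[-4.6,1.9,-0.7],"twist":[0,0.004,0]},{"slide":[-4.75,1.5,-0.55],"twist":[0,0,0]},{"slide":[-4.9,1.0,-0.35],"twist":[0,0,0]},{"slide":[-4.95,0.6,-0.2],"twist":[0,0,0]},{"slide":[0,0,0],"twist":[0,0,0]}]'; python3 q2.py; python3 look.py 15 wrist
```

```text
t: 25.95
ee_pos: [0.5144, -0.0936, 0.091]
eef_rot: [[-0.158, 0.97, 0.186], [0.987, 0.154, 0.038], [0.008, 0.19, -0.982]]
contact_force: [6.6, 6.5, 4.7]
width: 0.0099
grasp pt face [ 61.5 -46.9  48.8] rot face [ 0.009 -0.017 -0.   ] F [8.8 5.4 0.3] M [ 1.45 -1.65 -0.84] w 9.9 t 25.95 j [ 0.44  0.29 -0.36  2.09  0.07  0.6   1.78]
wrist 2487 [[-18.6, -15.7, -79.1], [-0.0, 17.2, -32.3]]
wrist 2244 [[0.3, -15.4, -79.2], [17.5, 16.9, -32.3]]
```

View pics/wrist15.png

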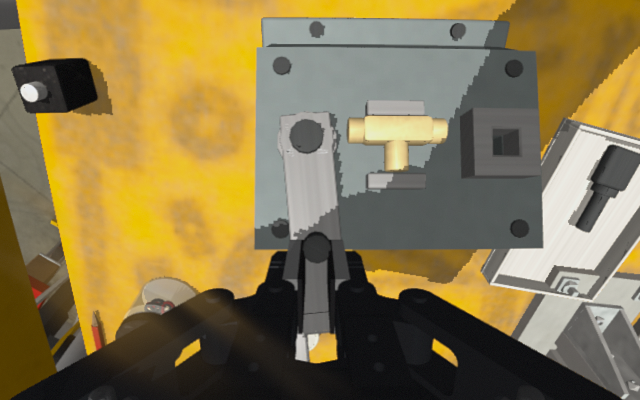

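The strap stands nearly straight up the slope: pivot at (307,135), post at (316,247). Releasing and retracting along the post.

```bash
python3 -m jog '[{"slide":[0,0,0],"twist":[0,0,0]},{"slide":[0,0,0],"twist":[0,0,0]},{"slide":[0,0,0],"twist":[0,0,0]}]' 32; python3 -m jog '[{"slide":[0,-3.4,-9.4],"twist":[0,0,0]},{"slide":[0,-5,-14],"twist":[0,0,0]},{"slide":[0,-7,-18],"twist":[0,0,0]},{"slide":[0,-8,-22],"twist":[0,0,0]},{"slide":[0,-8,-22],"twist":[0,0,0]},{"slide":[0,0,-20],"twist":[0,0,0]},{"slide":[0,0,0],"twist":[0,0,0]}]'; python3 q2.py; python3 - <<'E'
from rel import *
from h import *
for n,b,f in (("scene",(230,170,430,310),4),("side",(210,100,470,290),3)):
    c=env.camera(n);np.savez(f"pics/{n}16.npz",**c);crop(c,*b,f,f"pics/{n}16.png")
c=env.camera("wrist");np.savez("pics/wrist16.npz",**c);cv2.imwrite("pics/wrist16.png",c["frame"][:,:,::-1])
P=cloud(c);L=(P-o)@R*1000
m=(c["depth"]>0)&(L[...,2]>44)&(L[...,2]<53)&(L[...,0]>10)&(L[...,0]<75)&(abs(L[...,1]+50)<30)
t=L[m];print(len(t));
if len(t): t=np.median(t,0);print("post",t.round(1),"angle",np.arctan2(t[0],t[1]+50))
m=(c["depth"]>0)&(P[...,2]>.008)&(P[...,2]<.03)&(P[...,0]>.455)&(P[...,0]<.58)&(P[...,1]>.095)&(P[...,1]<.18)
t=P[m];print("pin",len(t),t.min(0).round(3),t.max(0).round(3))
E
```

```text
t: 26.3
ee_pos: [0.5078, -0.096, 0.0874]
eef_rot: [[-0.156, 0.972, 0.175], [0.988, 0.152, 0.036], [0.008, 0.178, -0.984]]
contact_force: [0.1, -0.3, 0.3]
width: 0.032
t: 27.0
ee_pos: [0.4592, -0.1051, 0.1881]
eef_rot: [[-0.155, 0.972, 0.178], [0.988, 0.152, 0.034], [0.006, 0.181, -0.983]]
contact_force: [0.2, -0.4, 0.3]
width: 0.032
grasp pt face [ 61.7 -49.5 160.9] rot face [ 0.006 -0.008 -0.002] F [ 0.2 -0.4  0.2] M [ 0.03  0.17 -0.04] w 32.0 t 27.0 j [ 0.54  0.07 -0.38  2.08 -0.05  0.83  1.92]
210
post [ 49.7 -47.2  48.4] angle 1.5137983808088082
pin 1353 [0.455 0.125 0.008] [0.58  0.18  0.025]
```

View pics/scene16.png

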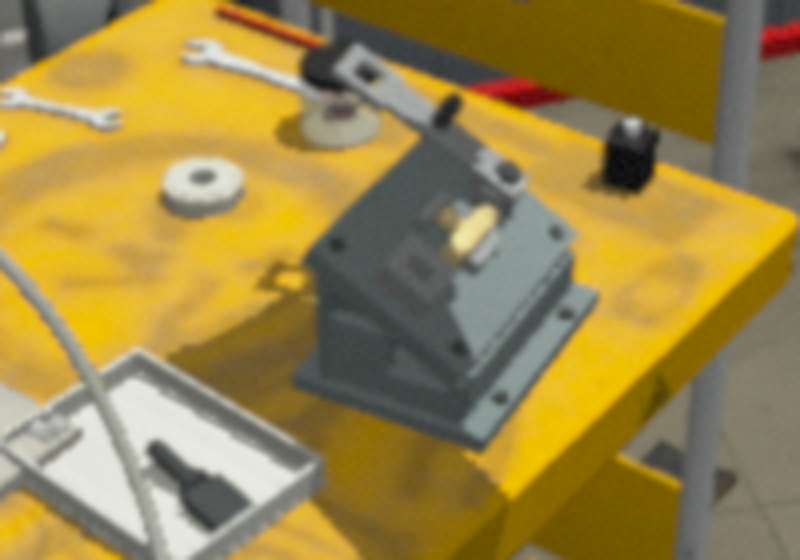

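View pics/side16.png

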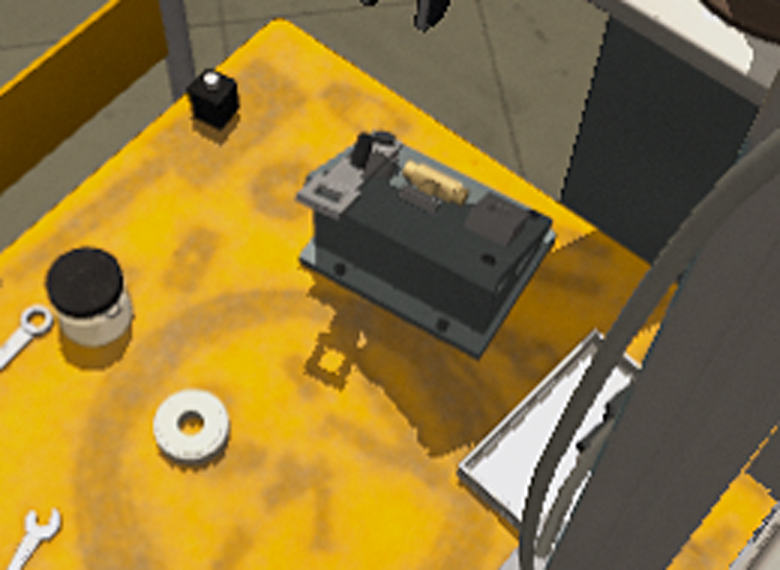

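View pics/wrist16.png

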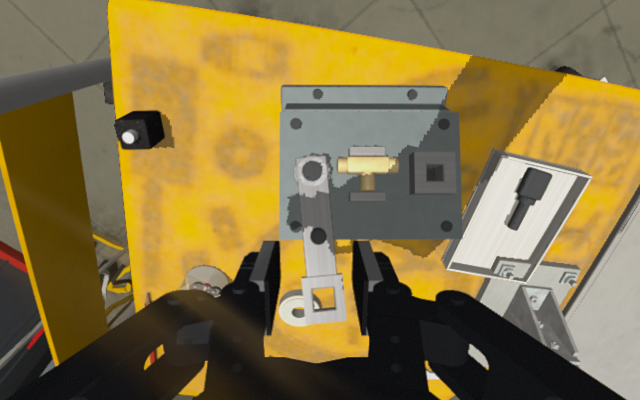

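The strap reads 1.51 rad. The pin lies flat inside the tray, with its head at wrist (530,185). Jar, tape and coil sit at the same side-crop pixels as at the start: (85,283), (190,425) and (212,97). The gripper is clear, so I'm handing in.

```bash
python3 -c "
from bench import env
print(env.close_job()); print(env.sense()['t'])"
```

```text
the job is handed in; nothing more can be done
None
the job is handed in; nothing more can be done
```

I worked the pin loose and drew it out, laid it in the tray, swung the strap uphill and handed the job in at about 27 s of the 72 s allowed. The hand-in reports no verdict.

**What I did**
- **Pin:** I gripped the flat head across its 28 mm width and turned it about ±29°, clockwise first, pulling with up to about 29 N. After about 10 mm of rise the pull force fell to zero, and I drew it straight out.
- **Tray:** I lowered the pin tip-first into the tray and let go, and it fell over flat.
- **Strap:** I held the post lightly, followed the arc uphill, released it and backed off.

**Last checks**
- **Strap angle:** it measured about 1.51 rad in the wrist camera, against the 1.2 rad needed.
- **Pin:** the scene and wrist pictures show it lying inside the tray, clear of the walls. I judged this from the pictures. My numeric check of its position was not conclusive, because it also picked up the tray walls.
- **Jar, tape roll and coil:** each is at the same place in the side picture as at the start.
- **Gripper:** it is open and clear of everything, with contact force about zero.

**What failed or disagreed**
- **Reported tool point:** all three cameras put the real fingertips about 41 mm behind it. Because of this my first grip closed on nothing above the head. I allowed for the offset from then on.
- **First gripping direction:** it also ran into joint limits, so I used a more upright grip.
- **Gripper width:** it read about 2 mm less than the true size of what was held (26 mm on the 28 mm head, 10 mm on the 12 mm post).

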